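# Close up a two-cavity casting mould

### The arm

A 6-joint arm with a two-finger parallel gripper is mounted at the origin on the work surface. World frame = base frame: x ahead of the robot, y to its left, z up, the work surface at z = 0. Lengths are in mm, angles in rad, forces in N, time in s.
With the tool pointing down it reaches from about 350 to 950 mm from the base axis. Payload 17.4 kg.
Tool frame: the origin (TCP) lies at the very end of the fingers, on their centre line; the grasp point (between the pads) lies 19 mm behind it; y points along the fingers, z is the direction in which the jaws open and shut, and the axes are right-handed (so a half turn about y gives the same grasp; the last joint's range is limited). The gripper opens to 93 mm and grips with 3 to 60 N. Pads are 15 mm wide; open, the fingers measure 128 mm over their backs; the gripper's body (75 mm by 188 mm) begins 65 mm behind the grasp point.
Start: joints at [-1.221, 0.116, 1.442, -0, 1.584, -0.038], TCP at [255.244, -624.886, 218.646] pointing down, gripper open.
Joint ranges: [-2.83, 2.83], [-0.83, 2.19], [0.07, 2.5], [-1.14, 4.28], [0.01, 3], [-2.97, 2.97]. Speed limits (rad/s): [1.89, 1.89, 2.22, 3.14, 3.14, 3.14].

### API

Orientations are given as a rotation vector (axis times angle).
In Python, from bench import telemetry, viewer, workorder gives the robot as it stands.
- The arm moves only by the shell command python3 -m jog 'ROWS' [FORCE]. ROWS is JSON, a list of rows, each an object of numbers: "grip": the closure, from -1 (fully open) to 1 (shut); "dx", "dy", "dz": the shift along the tool's x, y, z in cm; "spin": the turn about the tool's y in degrees. A call has 1 to 5 rows; each row is the pose to reach, as a shift and turn from the pose measured when the call began, along the tool's axes at that moment; what a row does not reach only later rows make up. A row lasts 1/12 s, in which the tool goes at most 41.7 mm and 7.16 degrees, less where a joint would pass 70% of its speed; a pose out of reach is approached as far as the arm can. A call with a gripper value outside its range is refused whole. The fingers move at their own pace and stop on an object; FORCE is the grip in N (left out, the last holds). Time passes only in rows, so rows that repeat a pose let the fingers close. It gives the time, the measured TCP pose, the force and the opening at its end, in the units of the state.
- telemetry.sense(): the state, without advancing time (a new reading comes with each control period).
- viewer.capture(name): name is "scene" or "top" or "wrist"; returns (picture, depth): 420x560x3 uint8, blue, green, red; 420x560 float32, mm along the optical axis (not along the pixel's ray), 0 where there is no reading.
- viewer.camera_model(name): a dict with "fovy" (degrees; the focal length in pixels is half the picture's height over the tangent of half this angle, whatever the lens; pixels are square), "cx", "cy" (the principal point, pixels), "R" (3x3) and "t" (3): a world point X has camera coordinates R X + t; the wrist camera has in their place "tool_from_camera" (4x4, takes a point from camera to tool coordinates, whose origin is the TCP and whose axes are the tool frame's). Camera axes: x right, y down, z forward; pixel columns grow to the right and rows downward; lengths in mm; the calibration is good to about 2 mm. A picture is of the moment at which its call begins: read the wrist's pose just before it. camera_model takes no time and is no camera call.
- workorder.close_job(): hands the job in, once; it reports no verdict.
The state is a dict: "time": time; "q": joint angles; "joint_velocities": joint speeds; "joint_torque": joint torques, N m; "eef_pos": TCP position; "ee_rot": TCP orientation; "contact_force": force on the tool from outside, world axes, zero at the start; "torque": the same for the moment, N m; "gripper_width": finger opening in mm.
Only numpy, scipy, OpenCV 4.12 (cv2) and the standard library are available. Lean on these libraries where they do the work, as an engineer would, in place of code of your own. Each camera call takes 0.05 s, during which the arm holds its last target.

### The job

Close up the casting mould on its base board, ready for pouring: stand each metal core foot-down in its own socket (the thick one in the wide socket, the slim one in the narrow socket), then lower the tall cheek block over both with its wide bore round the thick core, then the flat lid on top of the cheek, and last the white pouring cup in the lid's round pocket. Every part is to end fully home on the one below, located on its keys, square and level, and let go. Leave the two finished castings and the knife where they are.

Things in the scene. Friction and masses are not known exactly. Their poses are not given: they have to be found in the camera images.
- base: Brown base board, fixed, 210 (x) x 100 x 20 mm; origin: centre of underside. Blind sockets in its top, 10 mm deep: wide, 31 mm across, at x +32 mm; narrow, 21 mm, at x -30 mm (y 0). Tapered keys on top at x +72 and -72 mm: 18 mm across at foot, 8 at tip, 13 high. Starts with x within 20 deg of world x, wide socket away from the robot.
- core_thick: Thick core: solid turned aluminium plug, 58 mm tall, standing on its foot; origin: centre of the foot's underside, z up. Foot 10 mm long, 23 mm across at bottom, 26 at top; body above it 36 mm across, top edge bevelled to 28. Home, it rests on the socket's floor: origin 10 mm above the base board's origin, top at 68 mm.
- core_slim: Slim core: turned aluminium plug, 58 mm tall, standing on its foot; origin: centre of the foot's underside, z up. Foot 10 mm long, 14 mm across at bottom, 17 at top; body above it 22 mm across, top edge bevelled to 14. Home, its origin is 10 mm above the base board's origin.
- cheek: Brown block 176 (x) x 66 x 50 mm, right way up, 0.33 kg; origin: centre of underside. Through bores: 50 mm across at x +32, 34 mm at x -30. Holes underneath (21 mm across, 16 deep) at x +72, -72 take the base's keys; same keys on its top. Grip across the 66. Home: origin 20 mm above base origin, x the same way (fits one way only). Starts with x within 20 deg of world x.
- lid: Lid: flat brown plate 176 (x) x 66 x 16 mm, right way up, 0.13 kg; origin: centre of underside. Through holes 21 mm across at x +72, -72 take the cheek's keys; round pocket in its top centre, 45 mm across, 6 deep, dark pour hole in its floor. Same either end round. Home: origin 70 mm above base origin. Starts with x within 20 deg of world x.
- cup: Pouring cup: white plastic, open at the top, upright, 36 mm tall; origin: centre of underside, z up. Body 40 mm across from 6 mm up to the rim, wall 4 mm; foot below it 6 mm high, 34 mm across narrowing to 29. Home: foot in the lid's pocket, origin 10 mm above the lid's origin.
- casting_wide: Finished casting, a cream tube 50 mm across and 49 mm high, standing; origin at the centre of its underside. Leave alone.
- casting_narrow: Finished casting, a cream tube 34 mm across and 49 mm high, standing; origin at the centre of its underside. Leave alone.
- knife: Black and silver trimming knife lying flat, about 180 mm long (its x) by 26 mm by 22 mm high; origin at its middle on the bench. Leave alone.
Not all that is in view belongs to the job. What is shaped like the cup but orange or purple is not meant.

How it is judged:
By the outcome, as a careful person would: the job done as asked, in the order asked, and still so for the second after the job is handed in, with the robot touching nothing.
It also fails if it takes over 125 s, if anything falls off the work surface, if the arm or the gripper's body presses on something with over 40 N, if the wrist force passes 120 N, or if a joint passes its speed limit or range.

## Working session

There is one attempt and no reset: what is moved stays moved. The work goes in short steps, Python scripts to look and compute and a shell command to move; the robot and the scene stay as the last step left them, time stands still between calls to the robot, and variables do not carry over. Pictures are saved under pics/ and viewed, and the job is handed in when it is done.

```bash
ls; mkdir -p pics
cat > h.py <<'E'
import numpy as np, cv2, json
from scipy.spatial.transform import Rotation as Rn
from bench import telemetry, viewer, workorder
def K(m):
    f=210/np.tan(np.radians(m["fovy"])/2); return f,m["cx"],m["cy"]
def cap(name,fn=None):
    s=telemetry.sense(); im,d=viewer.capture(name)
    np.savez(''+name+'.npz',im=im,d=d,p=s["eef_pos"],r=s["ee_rot"])
    if fn: cv2.imwrite('pics/'+fn,im)
    return im,d
def load(name):
    z=np.load(''+name+'.npz'); return z
def cam(name,z=None):
    m=viewer.camera_model(name); f,cx,cy=K(m)
    if name=="wrist":
        T=np.array(m["tool_from_camera"]); W=np.eye(4); W[:3,:3]=Rn.from_rotvec(z["r"]).as_matrix(); W[:3,3]=z["p"]
        C=W@T; return f,cx,cy,C[:3,:3],C[:3,3]
    R=np.array(m["R"]);t=np.array(m["t"]); return f,cx,cy,R.T,-R.T@t
def points(name):
    z=load(name); f,cx,cy,R,o=cam(name,z); d=z["d"]
    v,u=np.mgrid[0:420,0:560]
    P=np.stack([(u-cx)/f*d,(v-cy)/f*d,d],-1)@R.T+o
    P[d==0]=np.nan
    return z["im"],P
def onplane(name,u,v,h):
    z=load(name); f,cx,cy,R,o=cam(name,z)
    r=np.stack([(np.asarray(u,float)-cx)/f,(np.asarray(v,float)-cy)/f,np.ones_like(np.asarray(u,float))],-1)@R.T
    return o+r*((h-o[2])/r[...,2])[...,None]
E
python3 - <<'E'
from h import *
for n in("scene","top","wrist"): cap(n,n+"0.png"); 
for n in("scene","top"):
    m=viewer.camera_model(n); print(n,m)
print(viewer.camera_model("wrist"))
s=telemetry.sense(); print(s); print(Rn.from_rotvec(s["ee_rot"]).as_matrix().round(3))
E
```

```text
pics
scene {'fovy': 51.26272973989853, 'cx': 279.77437517570036, 'cy': 212.3442325366669, 'R': array([[-0.83347263,  0.55239914, -0.01336313],
       [ 0.37779277,  0.5520408 , -0.7433193 ],
       [-0.40323195, -0.62458478, -0.66880329]]), 't': array([ 530.94802547, -219.04608418, 1358.37385189])}
top {'fovy': 56.40460531380258, 'cx': 273.1135998594011, 'cy': 213.99268455877257, 'R': array([[-5.19932512e-04, -9.99998111e-01,  1.87281646e-03],
       [-9.77306944e-01,  1.11418798e-04, -2.11828055e-01],
       [ 2.11827446e-01, -1.94045282e-03, -9.77305156e-01]]), 't': array([   7.31858566,  613.34163774, 1011.78317359])}
{'fovy': 61.859012185305396, 'cx': 275.68610058560415, 'cy': 212.78414791461827, 'tool_from_camera': array([[-1.30192788e-03,  9.58884324e-01,  2.83794218e-01,
        -7.85577495e+01],
       [-3.68894460e-04, -2.83794899e-01,  9.58884935e-01,
        -1.66701040e+02],
       [ 9.99999084e-01,  1.14370892e-03,  7.23207607e-04,
         4.03334156e-01],
       [ 0.00000000e+00,  0.00000000e+00,  0.00000000e+00,
         1.00000000e+00]])}
{'time': 0.15, 'q': array([-1.22080217e+00,  1.16392596e-01,  1.44209574e+00, -8.13306821e-06,
        1.58398066e+00, -3.78092331e-02]), 'joint_velocities': array([-0.00099374, -0.00275975, -0.0031861 ,  0.00203424, -0.00066254,
       -0.0014613 ]), 'joint_torque': array([ 1.11224554e-04, -7.21764851e+01, -6.22950912e+01,  7.80424965e-02,
        2.26353575e-02, -8.43845510e-05]), 'eef_pos': array([ 255.18969757, -624.74776767,  218.07341915]), 'ee_rot': array([-0.39464005,  2.00982046, -2.00805072]), 'contact_force': array([1.31955877, 0.26979503, 0.38863578]), 'torque': array([0.00306228, 0.00790241, 0.01316399]), 'gripper_width': 93.21308974804592}
[[-0.926 -0.     0.378]
 [-0.378  0.001 -0.926]
 [-0.    -1.    -0.001]]
```

View pics/scene0.png

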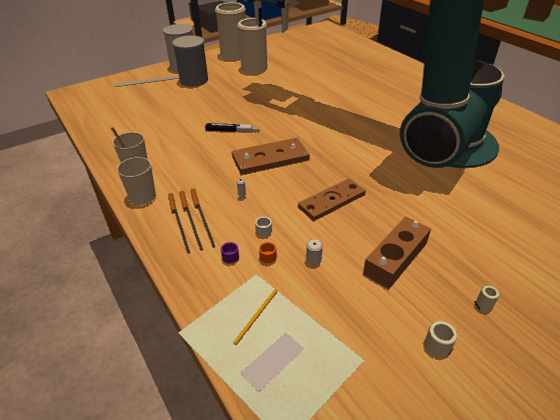

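View pics/top0.png

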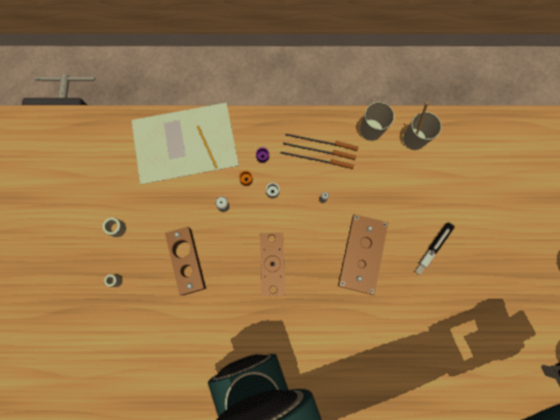

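View pics/wrist0.png

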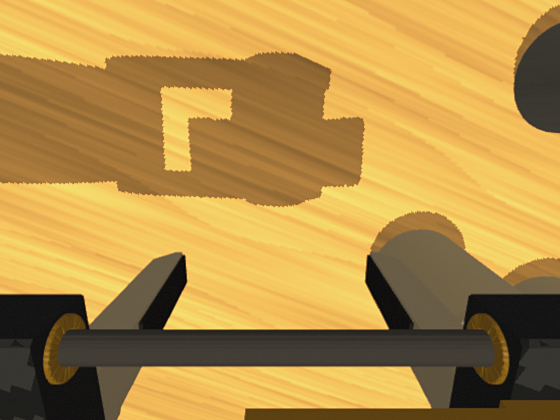

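The top view shows the base board at (363,254), cheek at (185,260), lid at (272,264), thick core at (222,203) and slim core at (324,197). The castings are at (113,227) and (111,281), and the knife is at (435,248). There are three cup-shaped things: white (272,190), orange (246,178) and purple (262,155). The white one is the cup. Next I'll enlarge and measure.

Run:
```python
from h import *
im,P=points("top")
cv2.imwrite('pics/topcrop.png',cv2.resize(im[140:305,100:400],None,fx=2.6,fy=2.6,interpolation=cv2.INTER_CUBIC))
h=P[...,2]
print("table z",np.nanmedian(h[300:310,100:160]),np.nanstd(h[300:310,100:160]))
m=((h>8)&(h<120)).astype(np.uint8); m[330:]=0; m[:105]=0
n,l,st,c=cv2.connectedComponentsWithStats(m)
for i in range(1,n):
    if st[i,4]<15: continue
    q=P[l==i]; top=np.nanpercentile(q[:,2],90); t=q[q[:,2]>top-6]
    r=cv2.minAreaRect(t[:,:2].astype(np.float32))
    print(c[i].round(0),st[i,4],"top",top.round(1),"rect",np.round(r[0],1),np.round(r[1],1),round(r[2],1))
```

```text
table z 0.14207189269268383 2.037431497874418
[377. 120.] 814 top 96.1 rect [ 888.3 -292.1] [77.3 83.2] 0.0
[422. 130.] 945 top 98.1 rect [ 861.4 -422.7] [81.8 84.1] 27.3
[347. 145.] 106 top 16.4 rect [ 837.2 -214.8] [69.3 14.3] 72.3
[262. 154.] 171 top 37.2 rect [803.2  38.1] [37.1 38.1] 0.1
[343. 154.] 111 top 16.3 rect [ 810.3 -204. ] [74.4 13.9] 72.9
[342. 163.] 106 top 17.0 rect [ 779.4 -198.3] [68.7 15.1] 72.8
[246. 177.] 166 top 37.5 rect [731.7  86.7] [36.7 37.9] 0.4
[273. 189.] 171 top 37.2 rect [694.6   8.6] [37.6 37.6] 46.9
[324. 196.] 72 top 60.4 rect [ 671.1 -138.4] [19.7 16.1] 16.3
[222. 203.] 166 top 60.8 rect [650.7 152.2] [32.3 31. ] 15.6
[364. 254.] 2708 top 23.8 rect [ 512.1 -248.4] [101.1 211. ] 76.1
[114. 226.] 293 top 50.2 rect [585.  456.2] [48.5 48.4] 0.1
[435. 246.] 537 top 23.1 rect [ 538.2 -457.8] [ 24.9 149.7] 52.4
[185. 261.] 1488 top 53.0 rect [490.7 250.2] [175.8  67.2] 16.3
[272. 263.] 1387 top 19.1 rect [484.2   9.1] [175.9  66. ] 1.8
[113. 280.] 180 top 50.2 rect [436.5 446.4] [29.5 30.3] 1.3
```

View pics/topcrop.png

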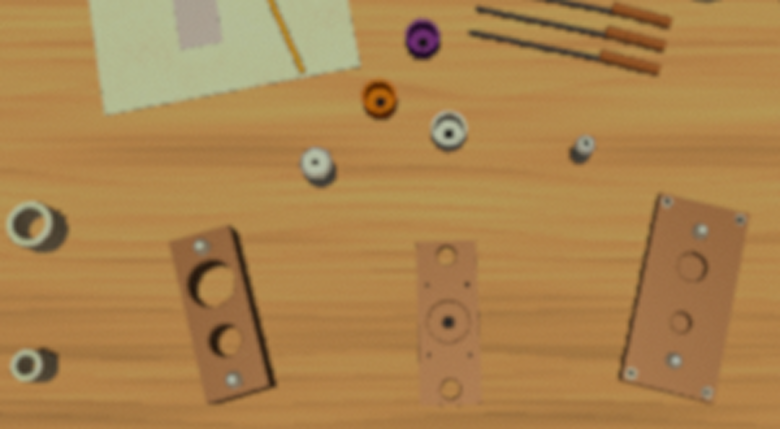

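The white cup is confirmed in the crop at (449,131): it is the white open cup shape, with orange at (380,99) and purple at (422,39). I'll go to the base first and look with the wrist camera.

```bash
cat >> h.py <<'E'
def go(x,y,z,ang=None):
    s=telemetry.sense(); M=Rn.from_rotvec(s["ee_rot"]).as_matrix()
    d=M.T@(np.array([x,y,z])-s["eef_pos"])/10
    a=np.degrees(np.arctan2(M[1,2],M[0,2]))
    sp=0 if ang is None else -((ang-a+180)%360-180)
    print("t",round(s["time"],2),"pos",s["eef_pos"].round(1),"ang",a.round(2),"w",round(s["gripper_width"],1),"F",s["contact_force"].round(1),"tilt",M[2].round(4))
    print("  dx %.2f dy %.2f dz %.2f spin %.1f"%(d[0],d[1],d[2],sp))
E
python3 -c "
from h import *
go(505,-247,200,-104)"
```

```text
t 0.15 pos [ 255.2 -624.7  218.1] ang -67.78 w 93.2 F [1.3 0.3 0.4] tilt [-0.e+00 -1.e+00 -9.e-04]
  dx -37.41 dy 1.83 dz -25.52 spin 36.2
```

```bash
python3 -m jog '[{"dx":-18.7,"dy":0.5,"dz":-12.8,"spin":18},{"dx":-18.7,"dy":0.5,"dz":-12.8,"spin":18},{"dx":-18.7,"dy":0.5,"dz":-12.8,"spin":18},{"dx":-18.7,"dy":0.5,"dz":-12.8,"spin":18},{"dx":-18.7,"dy":0.5,"dz":-12.8,"spin":18}]'
python3 -c "
from h import *
go(505,-247,200,-104)"
```

```text
t 0.15 pos [ 255.2 -624.7  218.1] ang -67.78 w 93.2 F [1.3 0.3 0.4] tilt [-0.e+00 -1.e+00 -9.e-04]
  dx -37.41 dy 1.83 dz -25.52 spin 36.2validation failed for argument at $[0]...
```

```bash
python3 -m jog '[{"grip":-1,"dx":-18.7,"dy":0.5,"dz":-12.8,"spin":18},{"grip":-1,"dx":-18.7,"dy":0.5,"dz":-12.8,"spin":18},{"grip":-1,"dx":-18.7,"dy":0.5,"dz":-12.8,"spin":18},{"grip":-1,"dx":-18.7,"dy":0.5,"dz":-12.8,"spin":18},{"grip":-1,"dx":-18.7,"dy":0.5,"dz":-12.8,"spin":18}]'
python3 -c "
from h import *
go(505,-247,200,-104)"; python3 -m jog --help | head
```

```text
time: 0.57
eef_pos: [370.3, -449.1, 213.3]
ee_rot: [-0.08, 2.186, -2.183]
contact_force: [0.1, -0.3, -0.4]
gripper_width: 93.2
t 0.57 pos [ 370.3 -449.1  213.3] ang -85.84 w 93.2 F [ 0.1 -0.3 -0.4] tilt [ 4.0e-04 -1.0e+00 -1.1e-03]
  dx -14.90 dy 1.35 dz -19.18 spin 18.2invalid input: not JSON, or not a number
```

Moves need the grip value in each row. Next I'll continue to the spot above the base.

```bash
python3 -m jog '[{"grip":-1,"dx":-14.9,"dy":1.3,"dz":-19.2,"spin":18.2},{"grip":-1,"dx":-14.9,"dy":1.3,"dz":-19.2,"spin":18.2},{"grip":-1,"dx":-14.9,"dy":1.3,"dz":-19.2,"spin":18.2},{"grip":-1,"dx":-14.9,"dy":1.3,"dz":-19.2,"spin":18.2},{"grip":-1,"dx":-14.9,"dy":1.3,"dz":-19.2,"spin":18.2}]'
python3 -m jog '[{"grip":-1},{"grip":-1,"dx":-1.5,"dy":0,"dz":-2,"spin":0},{"grip":-1,"dx":-1.5,"dy":0,"dz":-2,"spin":0},{"grip":-1,"dx":-1.5,"dy":0,"dz":-2,"spin":0}]'
python3 -c "
from h import *
go(505,-247,200,-104)
cap('wrist','w_base.png')"
```

```text
time: 0.98
eef_pos: [482.6, -279.7, 202.7]
ee_rot: [-0.258, -2.091, 2.09]
contact_force: [0.8, -0.4, -0.6]
gripper_width: 93.5
t 0.98 pos [ 482.6 -279.7  202.7] ang -104.09 w 93.5 F [ 0.8 -0.4 -0.6] tilt [ 5.e-04 -1.e+00 -8.e-04]
  dx -1.38 dy 0.27 dz -3.72 spin -0.1validation failed for argument at $[0]...
```

View pics/w_base.png

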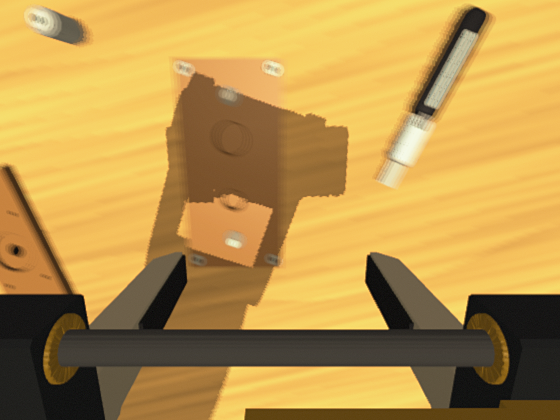

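```bash
python3 -m jog '[{"grip":-1,"dx":-1.4,"dy":0,"dz":-3.7,"spin":0},{"grip":-1,"dx":-1.4,"dy":0,"dz":-3.7,"spin":0},{"grip":-1,"dx":-1.4,"dy":0,"dz":-3.7,"spin":0},{"grip":-1,"dx":-1.4,"dy":0,"dz":-3.7,"spin":0},{"grip":-1,"dx":-1.4,"dy":0,"dz":-3.7,"spin":0}]'
python3 -c "
from h import *
go(505,-247,200,-104)
cap('wrist','w_base2.png')
im,P=points('wrist')
cv2.imwrite('pics/w_base2c.png',cv2.resize(im[40:270,150:420],None,fx=2.5,fy=2.5,interpolation=cv2.INTER_CUBIC))
h=P[...,2]
print(np.nanmedian(h[10:40,200:350]))
m=(h>10)&(h<40)
n,l,st,c=cv2.connectedComponentsWithStats(m.astype(np.uint8))
for i in range(1,n):
  if st[i,4]>800: print(c[i],st[i],np.nanmedian(h[l==i]),cv2.minAreaRect(P[l==i][:,:2].astype(np.float32)))
"
```

```text
time: 1.45
eef_pos: [507.5, -243.0, 202.3]
ee_rot: [-0.255, -2.096, 2.089]
contact_force: [0.2, 0.3, 0.0]
gripper_width: 93.1
t 1.45 pos [ 507.5 -243.   202.3] ang -103.91 w 93.1 F [0.2 0.3 0. ] tilt [ 5.0e-04 -1.0e+00 -3.1e-03]
  dx 0.15 dy 0.22 dz 0.45 spin 0.1
0.6154882051973232
[482.91690141 107.69195171] [ 423   27  117  177 4970] 19.457130694172093 ((526.6619873046875, -448.01995849609375), (25.569866180419922, 175.7310028076172), 52.02470397949219)
[278.31903713 175.69792814] [  225    77   108   204 19982] 20.57039946793688 ((509.49359130859375, -246.42630004882812), (100.335205078125, 209.8649444580078), 76.0538558959961)
[ 51.61851798 245.63180702] [   0  181  110  138 6923] 16.225054062719437 ((489.3871154785156, 11.117626190185547), (160.1859588623047, 68.40013122558594), 1.7084734439849854)
```

View pics/w_base2c.png

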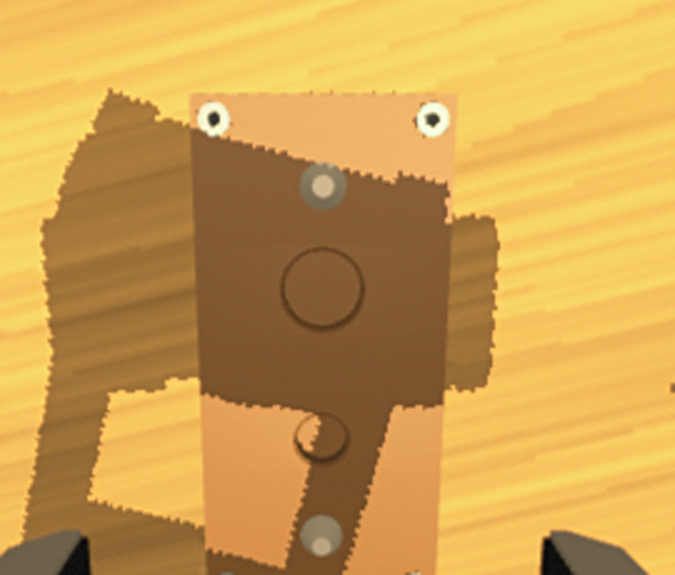

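```bash
python3 -c "
from h import *
W=onplane('wrist',[278.8,278.4,279.2,278.4],[155.2,215.2,114.4,254],20.)
print(W.round(1))
d=W[2]-W[3];print(np.degrees(np.arctan2(d[1],d[0])),np.hypot(*d[:2]),(W[2]+W[3])/2)
d=W[0]-W[1];print(np.degrees(np.arctan2(d[1],d[0])),np.hypot(*d[:2]))
a=np.radians(-14);u=np.array([np.cos(a),np.sin(a),0])
for c in ([509.5,-246.4,0],[512.1,-248.4,0]): print(np.array(c)+32*u,np.array(c)-30*u)
go(640,152,150,-104)
"
```

```text
[[ 540.8 -254.6   20. ]
 [ 480.6 -239.5   20. ]
 [ 578.5 -264.2   20. ]
 [ 438.2 -229.2   20. ]]
-14.017014036400612 144.60748828839363 [ 508.34765317 -246.70482836   20.        ]
-14.078653211891396 62.086793379280316
[ 540.54946324 -254.14150066    0.        ] [ 480.39112821 -239.14234313    0.        ]
[ 543.14946324 -256.14150066    0.        ] [ 482.99112821 -241.14234313    0.        ]
t 1.5 pos [ 507.5 -243.1  202.2] ang -103.94 w 92.8 F [ 0.5  0.1 -0.7] tilt [ 5.0e-04 -1.0e+00 -3.1e-03]
  dx -3.34 dy 5.35 dz -41.53 spin 0.1
```

```bash
python3 -m jog '[{"grip":-1,"dx":-1.7,"dy":1,"dz":-20.8,"spin":0},{"grip":-1,"dx":-1.7,"dy":1,"dz":-20.8,"spin":0},{"grip":-1,"dx":-1.7,"dy":1,"dz":-20.8,"spin":0},{"grip":-1,"dx":-1.7,"dy":1,"dz":-20.8,"spin":0},{"grip":-1,"dx":-1.7,"dy":1,"dz":-20.8,"spin":0}]'
python3 -m jog '[{"grip":-1,"dx":-1.7,"dy":1,"dz":-20.8,"spin":0},{"grip":-1,"dx":-1.7,"dy":1,"dz":-20.8,"spin":0},{"grip":-1,"dx":-1.7,"dy":1,"dz":-20.8,"spin":0},{"grip":-1,"dx":-1.7,"dy":1,"dz":-20.8,"spin":0},{"grip":-1,"dx":-1.7,"dy":1,"dz":-20.8,"spin":0}]'
python3 -c "
from h import *
go(645,150,180,-104)"
```

```text
time: 1.92
eef_pos: [574.2, -44.7, 193.0]
ee_rot: [-0.258, -2.094, 2.088]
contact_force: [1.6, 0.2, 0.2]
gripper_width: 93.0
time: 2.33
eef_pos: [641.4, 152.5, 183.7]
ee_rot: [-0.26, -2.094, 2.087]
contact_force: [0.5, 0.2, -0.2]
gripper_width: 92.7
t 2.33 pos [641.4 152.5 183.7] ang -104.14 w 92.7 F [ 0.5  0.2 -0.2] tilt [-4.e-04 -1.e+00 -3.e-03]
  dx -0.41 dy 0.37 dz 0.16 spin -0.1
```

```bash
python3 -m jog '[{"grip":-1,"dx":0,"dy":0,"dz":0,"spin":0},{"grip":-1,"dx":0,"dy":0,"dz":0,"spin":0}]'
python3 -c "
from h import *
go(645,150,180,-104)
cap('wrist','w_thick.png')
im,P=points('wrist'); h=P[...,2]
m=(h>15)&(h<80); m[262:]=0
n,l,st,c=cv2.connectedComponentsWithStats(m.astype(np.uint8))
for i in range(1,n):
  if st[i,4]>100:
    q=P[l==i]; tp=np.nanpercentile(q[:,2],85); t=q[q[:,2]>tp-3]
    print(c[i].round(),st[i],tp,[cv2.minEnclosingCircle(t[:,:2].astype(np.float32))])
"
```

```text
time: 2.5
eef_pos: [641.7, 153.1, 183.0]
ee_rot: [-0.258, -2.093, 2.088]
contact_force: [0.1, 0.3, -0.5]
gripper_width: 93.2
t 2.5 pos [641.7 153.1 183. ] ang -104.07 w 93.2 F [ 0.1  0.3 -0.5] tilt [ 6.0e-04 -1.0e+00 -2.4e-03]
  dx -0.40 dy 0.30 dz 0.22 spin -0.1
[358.   2.] [345   0  29   6 126] 28.80940156094458 [((783.8785400390625, 46.162410736083984), 6.661463737487793)]
[325.  80.] [299  56  49  50 935] 37.059869703999986 [((730.5365600585938, 88.84638214111328), 19.835695266723633)]
[420. 102.] [ 392   78   54   49 1349] 36.77391895025202 [((693.5648803710938, 11.1361083984375), 20.273283004760742)]
[272. 192.] [ 252  169   41   47 1507] 58.96066961135784 [((648.634033203125, 153.40663146972656), 16.79990577697754)]
[433. 244.] [ 395  220   72   42 1936] 17.287774471050852 [((546.893798828125, 12.729998588562012), 39.91878890991211)]
```

View pics/w_thick.png

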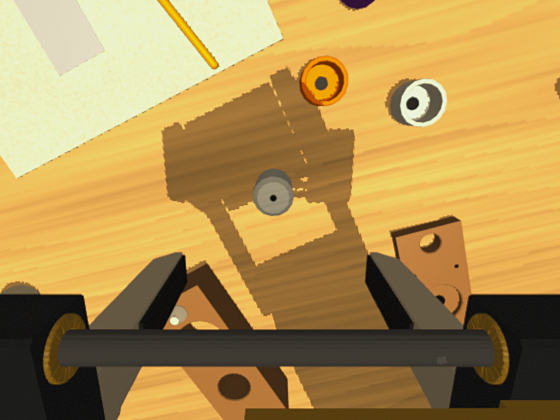

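```bash
python3 -c "
from h import *
print(onplane('wrist',[273],[198],58.))
im=load('wrist')['im'];cv2.imwrite('pics/cc.png',cv2.resize(im[160:230,235:310],None,fx=8,fy=8,interpolation=cv2.INTER_CUBIC))
go(649,153.2,26,-104)
"
```

```text
[[647.71129621 153.40614421  58.        ]]
t 2.55 pos [641.5 151.9 183.3] ang -104.13 w 92.9 F [-0.4 -0.  -0.4] tilt [ 2.0e-04 -1.0e+00 -2.4e-03]
  dx -0.70 dy 15.73 dz -0.28 spin -0.1
```

View pics/cc.png

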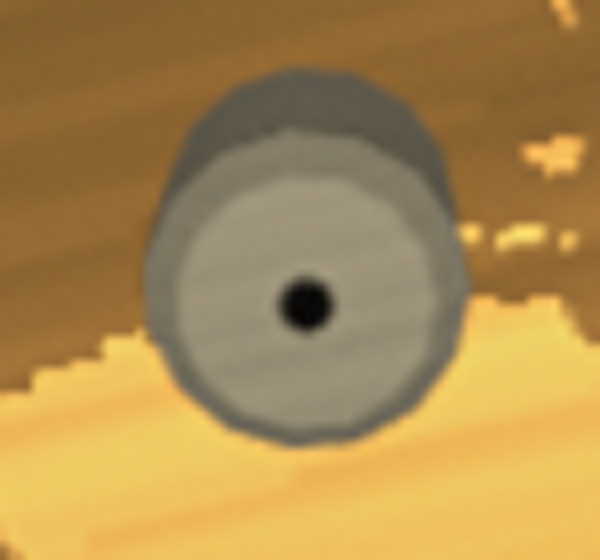

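```bash
python3 -m jog '[{"grip":-1,"dx":-0.6,"dy":4,"dz":-0.2,"spin":0},{"grip":-1,"dx":-0.6,"dy":8,"dz":-0.2,"spin":0},{"grip":-1,"dx":-0.6,"dy":11.5,"dz":-0.2,"spin":0},{"grip":-1,"dx":-0.6,"dy":14,"dz":-0.2,"spin":0},{"grip":-1,"dx":-0.6,"dy":15.0,"dz":-0.2,"spin":0}]'
python3 -m jog '[{"grip":-1,"dx":0,"dy":0.5,"dz":0,"spin":0},{"grip":-1,"dx":0,"dy":0.5,"dz":0,"spin":0}]'
python3 -c "
from h import *
go(648,153.3,26,-104)"
```

```text
time: 2.97
eef_pos: [646.1, 150.1, 29.4]
ee_rot: [-0.257, -2.088, 2.086]
contact_force: [-1.0, 0.1, 0.6]
gripper_width: 92.7
time: 3.13
eef_pos: [645.7, 148.5, 24.0]
ee_rot: [-0.257, -2.086, 2.086]
contact_force: [0.5, -0.3, -0.2]
gripper_width: 92.9
t 3.13 pos [645.7 148.5  24. ] ang -104.36 w 92.9 F [ 0.5 -0.3 -0.2] tilt [ 5.3e-03 -1.0e+00  5.0e-04]
  dx -0.10 dy -0.20 dz -0.52 spin -0.4
```

```bash
python3 -m jog '[{"grip":-1,"dx":-0.1,"dy":-0.1,"dz":-0.5,"spin":-0.4},{"grip":-1,"dx":-0.1,"dy":-0.1,"dz":-0.5,"spin":-0.4}]'
python3 -c "
from h import *
go(648,153.3,26,-104)"
python3 -m jog '[{"grip":1,"dx":0,"dy":0,"dz":0,"spin":0},{"grip":1,"dx":0,"dy":0,"dz":0,"spin":0},{"grip":1,"dx":0,"dy":0,"dz":0,"spin":0},{"grip":1,"dx":0,"dy":0,"dz":0,"spin":0},{"grip":1,"dx":0,"dy":0,"dz":0,"spin":0}]' 30
python3 -m jog '[{"grip":1,"dx":0,"dy":0,"dz":0,"spin":0},{"grip":1,"dx":0,"dy":0,"dz":0,"spin":0},{"grip":1,"dx":0,"dy":0,"dz":0,"spin":0}]' 30
```

```text
time: 3.3
eef_pos: [649.2, 153.3, 27.3]
ee_rot: [-0.253, -2.092, 2.09]
contact_force: [-0.3, 0.6, 0.3]
gripper_width: 93.5
t 3.3 pos [649.2 153.3  27.3] ang -103.95 w 93.5 F [-0.3  0.6  0.3] tilt [ 2.8e-03 -1.0e+00 -8.0e-04]
  dx 0.12 dy 0.13 dz 0.03 spin 0.0
time: 3.72
eef_pos: [649.2, 153.4, 27.4]
ee_rot: [-0.253, -2.092, 2.09]
contact_force: [-0.7, 0.2, -0.1]
gripper_width: 64.3
time: 3.97
eef_pos: [649.2, 153.4, 27.4]
ee_rot: [-0.253, -2.092, 2.09]
contact_force: [-0.3, 0.2, 0.1]
gripper_width: 43.8
```

```bash
python3 -m jog '[{"grip":1,"dx":0,"dy":0,"dz":0,"spin":0},{"grip":1,"dx":0,"dy":0,"dz":0,"spin":0},{"grip":1,"dx":0,"dy":0,"dz":0,"spin":0}]' 30
python3 -m jog '[{"grip":1,"dx":0,"dy":-2,"dz":0,"spin":0},{"grip":1,"dx":0,"dy":-5,"dz":0,"spin":0},{"grip":1,"dx":0,"dy":-9,"dz":0,"spin":0},{"grip":1,"dx":0,"dy":-12,"dz":2,"spin":0},{"grip":1,"dx":0,"dy":-12,"dz":4,"spin":0}]'
python3 -c "
from h import *
go(541.8,-254,150,-104)"
```

```text
time: 4.22
eef_pos: [649.2, 153.3, 27.3]
ee_rot: [-0.253, -2.092, 2.09]
contact_force: [0.1, 0.6, 0.5]
gripper_width: 35.4
time: 4.63
eef_pos: [641.8, 114.8, 154.6]
ee_rot: [-0.26, -2.099, 2.092]
contact_force: [1.1, -0.4, 0.2]
gripper_width: 35.5
t 4.63 pos [641.8 114.8 154.6] ang -103.86 w 35.5 F [ 1.1 -0.4  0.2] tilt [-0.005  -1.     -0.0039]
  dx 0.88 dy 0.30 dz 38.21 spin 0.1
```

```bash
python3 -m jog '[{"grip":1,"dx":0.4,"dy":0,"dz":4,"spin":0},{"grip":1,"dx":0.4,"dy":0,"dz":8,"spin":0},{"grip":1,"dx":0.4,"dy":0,"dz":12,"spin":0},{"grip":1,"dx":0.4,"dy":0,"dz":16,"spin":0},{"grip":1,"dx":0.4,"dy":0,"dz":20,"spin":0}]'
python3 -c "
from h import *
go(541.8,-254,150,-104)"
python3 -m jog '[{"grip":1,"dx":0.4,"dy":0,"dz":4,"spin":0},{"grip":1,"dx":0.4,"dy":0,"dz":8,"spin":0},{"grip":1,"dx":0.4,"dy":0,"dz":12,"spin":0},{"grip":1,"dx":0.4,"dy":0,"dz":16,"spin":0},{"grip":1,"dx":0.4,"dy":0,"dz":18,"spin":0}]'
python3 -c "
from h import *
go(541.8,-254,100,-104)"
```

```text
time: 5.05
eef_pos: [589.1, -80.0, 153.8]
ee_rot: [-0.26, -2.099, 2.092]
contact_force: [0.2, -0.7, -1.0]
gripper_width: 34.8
t 5.05 pos [589.1 -80.  153.8] ang -103.84 w 34.8 F [ 0.2 -0.7 -1. ] tilt [-0.0052 -1.     -0.0039]
  dx 0.43 dy 0.31 dz 18.03 spin 0.2
time: 5.47
eef_pos: [540.7, -257.3, 153.0]
ee_rot: [-0.262, -2.097, 2.092]
contact_force: [-0.0, -0.3, -2.0]
gripper_width: 35.4
t 5.47 pos [ 540.7 -257.3  153. ] ang -103.96 w 35.4 F [-0.  -0.3 -2. ] tilt [-0.0051 -1.     -0.0031]
  dx 0.00 dy 5.30 dz -0.33 spin 0.0
```

```bash
python3 -m jog '[{"grip":1,"dx":0,"dy":4,"dz":-0.3,"spin":0},{"grip":1,"dx":0,"dy":7,"dz":-0.3,"spin":0},{"grip":1,"dx":0,"dy":9,"dz":-0.3,"spin":0},{"grip":1,"dx":0,"dy":9.5,"dz":-0.3,"spin":0},{"grip":1,"dx":0,"dy":9.5,"dz":-0.3,"spin":0}]'
python3 -c "
from h import *
go(541.8,-254,55,-104)"
python3 -c "
from h import *
cap('wrist','w_thick2.png')
go(541.8,-254,55,-104)"
```

```text
time: 5.88
eef_pos: [541.2, -253.9, 56.6]
ee_rot: [-0.259, -2.097, 2.09]
contact_force: [0.2, -0.5, -1.4]
gripper_width: 35.4
t 5.88 pos [ 541.2 -253.9   56.6] ang -103.96 w 35.4 F [ 0.2 -0.5 -1.4] tilt [-0.0025 -1.     -0.0037]
  dx -0.06 dy 0.16 dz -0.00 spin 0.0
t 5.93 pos [ 542.  -254.2   58.4] ang -103.95 w 35.2 F [-0.1 -0.1 -0.5] tilt [-0.0047 -1.     -0.0032]
  dx 0.03 dy 0.34 dz -0.01 spin 0.1
```

View pics/w_thick2.png

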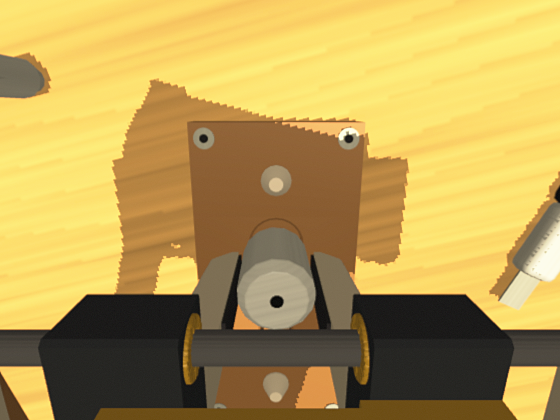

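The core in the jaws at (277,285) is lined up with the wide socket rim at (276,230) and the key at (276,181). Lowering now.

```bash
python3 -m jog '[{"grip":1,"dx":0,"dy":0.6,"dz":0,"spin":0},{"grip":1,"dx":0,"dy":1.1,"dz":0,"spin":0},{"grip":1,"dx":0,"dy":1.5,"dz":0,"spin":0},{"grip":1,"dx":0,"dy":1.8,"dz":0,"spin":0},{"grip":1,"dx":0,"dy":1.8,"dz":0,"spin":0}]'
python3 -c "
from h import *
go(541.8,-254,37.3,-104)"
```

```text
time: 6.35
eef_pos: [542.0, -254.0, 39.9]
ee_rot: [-0.261, -2.097, 2.091]
contact_force: [0.4, -0.7, -1.7]
gripper_width: 35.6
t 6.35 pos [ 542.  -254.    39.9] ang -103.95 w 35.6 F [ 0.4 -0.7 -1.7] tilt [-0.0042 -1.     -0.0033]
  dx 0.02 dy 0.26 dz 0.00 spin 0.1
```

```bash
python3 -m jog '[{"grip":1,"dx":0,"dy":0.15,"dz":0,"spin":0},{"grip":1,"dx":0,"dy":0.3,"dz":0,"spin":0},{"grip":1,"dx":0,"dy":0.3,"dz":0,"spin":0}]'
python3 -c "
from h import *
go(541.8,-254,37.3,-104)"
```

```text
time: 6.6
eef_pos: [542.2, -254.1, 37.4]
ee_rot: [-0.262, -2.097, 2.092]
contact_force: [-1.0, 1.1, 2.0]
gripper_width: 35.4
t 6.6 pos [ 542.2 -254.1   37.4] ang -103.95 w 35.4 F [-1.   1.1  2. ] tilt [-0.0048 -1.     -0.0032]
  dx 0.04 dy 0.01 dz -0.00 spin 0.1
```

```bash
python3 -m jog '[{"grip":-1,"dx":0,"dy":0,"dz":0,"spin":0},{"grip":-1,"dx":0,"dy":0,"dz":0,"spin":0},{"grip":-1,"dx":0,"dy":0,"dz":0,"spin":0},{"grip":-1,"dx":0,"dy":0,"dz":0,"spin":0},{"grip":-1,"dx":0,"dy":0,"dz":0,"spin":0}]'
python3 -m jog '[{"grip":-1,"dx":0,"dy":-3,"dz":0,"spin":0},{"grip":-1,"dx":0,"dy":-7,"dz":0,"spin":0},{"grip":-1,"dx":0,"dy":-11,"dz":0,"spin":0},{"grip":-1,"dx":0,"dy":-14,"dz":0,"spin":0},{"grip":-1,"dx":0,"dy":-14,"dz":0,"spin":0}]'
python3 -c "
from h import *
cap('wrist','w_t3.png')
go(665,-136,185,-104)"
```

```text
time: 7.02
eef_pos: [542.3, -254.1, 37.4]
ee_rot: [-0.262, -2.097, 2.092]
contact_force: [-0.7, -0.2, 0.1]
gripper_width: 64.5
time: 7.43
eef_pos: [543.2, -255.3, 184.7]
ee_rot: [-0.271, -2.097, 2.099]
contact_force: [0.3, -1.2, 0.5]
gripper_width: 92.6
t 7.48 pos [ 542.6 -255.   181.2] ang -103.94 w 92.6 F [-0.8 -0.7 -1.1] tilt [-0.0105 -0.9999 -0.0018]
  dx -9.02 dy -0.26 dz -14.50 spin 0.1
```

View pics/w_t3.png

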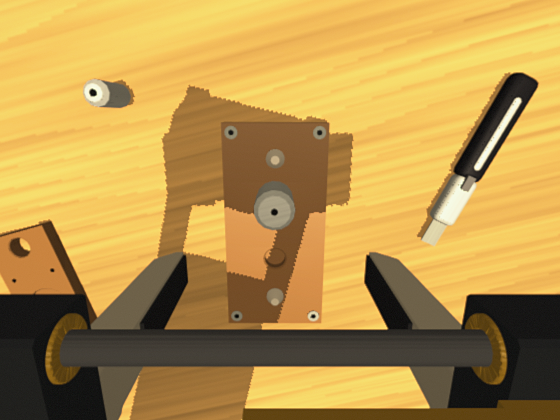

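The thick core now stands in the wide socket at (274,210). The slim core is at (93,93).

```bash
python3 -c "
from h import *
print(onplane('wrist',[274],[212],68.),onplane('wrist',[92.5],[93],58.))
im,P=points('wrist');print(np.nanmedian(P[203:208,266:282,2]),np.nanmedian(P[130:150,240:260,2]))
"
python3 -m jog '[{"grip":-1,"dx":-2.2,"dy":0,"dz":-3.6,"spin":0},{"grip":-1,"dx":-4.5,"dy":0,"dz":-7.2,"spin":0},{"grip":-1,"dx":-6.8,"dy":0,"dz":-10.8,"spin":0},{"grip":-1,"dx":-9,"dy":0,"dz":-14.2,"spin":0},{"grip":-1,"dx":-9,"dy":0,"dz":-14.2,"spin":0}]'
python3 -m jog '[{"grip":-1,"dx":0,"dy":0,"dz":0,"spin":0},{"grip":-1,"dx":0,"dy":0,"dz":0,"spin":0}]'
python3 -c "
from h import *
cap('wrist','w_slim.png')
im=load('wrist')['im'];cv2.imwrite('pics/cs.png',cv2.resize(im[140:260,215:340],None,fx=5,fy=5,interpolation=cv2.INTER_CUBIC))
go(665,-136,185,-104)"
```

```text
[[ 540.82952458 -253.97819696   68.        ]] [[ 668.26214936 -136.59261103   58.        ]]
68.30849103142324 20.56074192634344
time: 7.9
eef_pos: [667.1, -134.3, 180.1]
ee_rot: [-0.262, -2.1, 2.096]
contact_force: [0.4, 0.1, 0.4]
gripper_width: 92.9
time: 8.07
eef_pos: [666.8, -133.7, 178.2]
ee_rot: [-0.259, -2.1, 2.095]
contact_force: [-0.6, -0.6, -0.0]
gripper_width: 92.8
t 8.12 pos [ 666.4 -134.5  178.8] ang -103.74 w 92.4 F [-0.5 -0.3 -0.5] tilt [-0.0068 -1.     -0.003 ]
  dx 0.10 dy -0.62 dz 0.18 spin 0.3
```

View pics/cs.png

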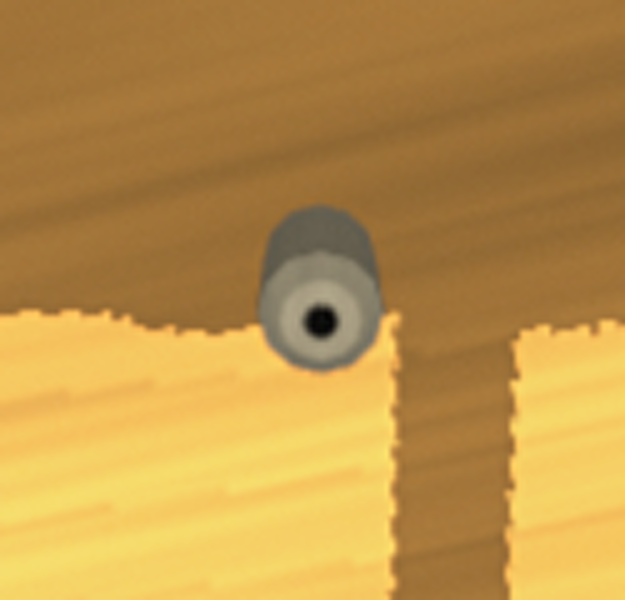

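```bash
python3 -c "
from h import *
p=onplane('wrist',[279],[204.2],58.)[0];print(p)
go(p[0],p[1],27,-104)
"
```

```text
[ 668.34660047 -137.44124171   58.        ]
t 8.12 pos [ 666.4 -134.5  178.8] ang -103.74 w 92.4 F [-0.5 -0.3 -0.5] tilt [-0.0068 -1.     -0.003 ]
  dx -0.15 dy 15.18 dz 0.29 spin 0.3
```

```bash
python3 -m jog '[{"grip":0,"dx":-0.1,"dy":4,"dz":0.2,"spin":0},{"grip":0,"dx":-0.1,"dy":8,"dz":0.2,"spin":0},{"grip":0,"dx":-0.1,"dy":11.5,"dz":0.2,"spin":0},{"grip":0,"dx":-0.1,"dy":14,"dz":0.2,"spin":0},{"grip":0,"dx":-0.1,"dy":14.6,"dz":0.2,"spin":0}]'
python3 -m jog '[{"grip":0,"dx":0,"dy":0,"dz":0,"spin":0},{"grip":0,"dx":0,"dy":0,"dz":0,"spin":0}]'
python3 -c "
from h import *
go(668.2,-137.2,27,-104)"
```

```text
time: 8.53
eef_pos: [664.9, -137.2, 27.7]
ee_rot: [-0.255, -2.096, 2.091]
contact_force: [-1.1, 0.9, -0.3]
gripper_width: 64.5
time: 8.7
eef_pos: [664.4, -138.0, 28.3]
ee_rot: [-0.256, -2.096, 2.09]
contact_force: [-0.1, 0.1, -0.5]
gripper_width: 50.6
t 8.7 pos [ 664.4 -138.    28.3] ang -103.9 w 50.6 F [-0.1  0.1 -0.5] tilt [-2.0e-04 -1.0e+00 -2.7e-03]
  dx -0.34 dy 0.13 dz -0.17 spin 0.1
```

```bash
python3 -m jog '[{"grip":0,"dx":-0.35,"dy":0.1,"dz":-0.15,"spin":0},{"grip":0,"dx":-0.35,"dy":0.1,"dz":-0.15,"spin":0},{"grip":0,"dx":-0.35,"dy":0.1,"dz":-0.15,"spin":0}]'
python3 -c "
from h import *
go(668.2,-137.2,27,-104)"
python3 -m jog '[{"grip":1,"dx":0,"dy":0,"dz":0,"spin":0},{"grip":1,"dx":0,"dy":0,"dz":0,"spin":0},{"grip":1,"dx":0,"dy":0,"dz":0,"spin":0},{"grip":1,"dx":0,"dy":0,"dz":0,"spin":0},{"grip":1,"dx":0,"dy":0,"dz":0,"spin":0}]' 25
python3 -m jog '[{"grip":1,"dx":0,"dy":0,"dz":0,"spin":0},{"grip":1,"dx":0,"dy":0,"dz":0,"spin":0},{"grip":1,"dx":0,"dy":0,"dz":0,"spin":0}]' 25
```

```text
time: 8.95
eef_pos: [669.0, -137.7, 29.0]
ee_rot: [-0.258, -2.096, 2.091]
contact_force: [0.1, -0.5, -0.4]
gripper_width: 46.8
t 8.95 pos [ 669.  -137.7   29. ] ang -103.9 w 46.8 F [ 0.1 -0.5 -0.4] tilt [-0.0025 -1.     -0.0027]
  dx 0.09 dy 0.20 dz -0.02 spin 0.1
time: 9.37
eef_pos: [669.1, -137.7, 29.0]
ee_rot: [-0.258, -2.096, 2.091]
contact_force: [0.1, -0.6, 0.5]
gripper_width: 21.3
time: 9.62
eef_pos: [669.1, -137.7, 29.1]
ee_rot: [-0.258, -2.096, 2.092]
contact_force: [0.4, -0.2, 1.0]
gripper_width: 21.3
```

```bash
python3 -m jog '[{"grip":1,"dx":0,"dy":-3,"dz":0,"spin":0},{"grip":1,"dx":0,"dy":-7,"dz":0,"spin":0},{"grip":1,"dx":0,"dy":-11,"dz":0,"spin":0},{"grip":1,"dx":2,"dy":-12.5,"dz":1,"spin":0},{"grip":1,"dx":5,"dy":-12.5,"dz":2,"spin":0}]'
python3 -c "
from h import *
go(481.4,-239.4,150,-104)"
```

```text
time: 10.03
eef_pos: [617.3, -145.8, 158.5]
ee_rot: [-0.264, -2.098, 2.095]
contact_force: [-0.6, -0.9, -0.6]
gripper_width: 21.2
t 10.03 pos [ 617.3 -145.8  158.5] ang -103.85 w 21.2 F [-0.6 -0.9 -0.6] tilt [-0.0088 -1.     -0.0025]
  dx 10.96 dy 0.73 dz 12.35 spin 0.1
```

```bash
python3 -m jog '[{"grip":1,"dx":2.8,"dy":0,"dz":3.0,"spin":0},{"grip":1,"dx":5.6,"dy":0,"dz":6.2,"spin":0},{"grip":1,"dx":8.4,"dy":0.4,"dz":9.4,"spin":0},{"grip":1,"dx":11,"dy":0.7,"dz":12.3,"spin":0},{"grip":1,"dx":11,"dy":0.7,"dz":12.3,"spin":0}]'
python3 -c "
from h import *
go(481.4,-239.4,58,-104)"
```

```text
time: 10.45
eef_pos: [476.8, -241.4, 149.8]
ee_rot: [-0.266, -2.095, 2.094]
contact_force: [-0.6, 1.3, 0.1]
gripper_width: 21.0
t 10.45 pos [ 476.8 -241.4  149.8] ang -104.03 w 21.0 F [-0.6  1.3  0.1] tilt [-0.0078 -1.     -0.0014]
  dx -0.33 dy 9.18 dz -0.30 spin -0.0
```

```bash
python3 -m jog '[{"grip":1,"dx":-0.3,"dy":3,"dz":-0.3,"spin":0},{"grip":1,"dx":-0.3,"dy":6,"dz":-0.3,"spin":0},{"grip":1,"dx":-0.3,"dy":8.5,"dz":-0.3,"spin":0},{"grip":1,"dx":-0.3,"dy":9.1,"dz":-0.3,"spin":0},{"grip":1,"dx":-0.3,"dy":9.1,"dz":-0.3,"spin":0}]'
python3 -m jog '[{"grip":1,"dx":0,"dy":0,"dz":0,"spin":0},{"grip":1,"dx":0,"dy":0,"dz":0,"spin":0}]'
python3 -c "
from h import *
go(481.4,-239.4,58,-104)"
```

```text
time: 10.87
eef_pos: [480.4, -238.7, 57.3]
ee_rot: [-0.263, -2.095, 2.092]
contact_force: [0.3, 0.0, -0.2]
gripper_width: 21.2
time: 11.03
eef_pos: [481.1, -239.0, 58.9]
ee_rot: [-0.264, -2.095, 2.093]
contact_force: [0.1, 0.5, -0.2]
gripper_width: 21.2
t 11.03 pos [ 481.1 -239.    58.9] ang -104.01 w 21.2 F [ 0.1  0.5 -0.2] tilt [-0.0063 -1.     -0.0019]
  dx -0.04 dy 0.09 dz 0.03 spin -0.0
```

```bash
python3 -m jog '[{"grip":1,"dx":0,"dy":0.6,"dz":0,"spin":0},{"grip":1,"dx":0,"dy":1.1,"dz":0,"spin":0},{"grip":1,"dx":0,"dy":1.5,"dz":0,"spin":0},{"grip":1,"dx":0,"dy":1.8,"dz":0,"spin":0},{"grip":1,"dx":0,"dy":1.8,"dz":0,"spin":0}]'
python3 -m jog '[{"grip":1,"dx":0,"dy":0.1,"dz":0,"spin":0},{"grip":1,"dx":0,"dy":0.2,"dz":0,"spin":0},{"grip":1,"dx":0,"dy":0.2,"dz":0,"spin":0}]'
python3 -c "
from h import *
go(481.4,-239.4,39,-104)"
```

```text
time: 11.45
eef_pos: [480.9, -238.8, 40.1]
ee_rot: [-0.263, -2.095, 2.092]
contact_force: [-0.3, 0.4, -0.6]
gripper_width: 21.3
time: 11.7
eef_pos: [481.3, -238.9, 38.9]
ee_rot: [-0.264, -2.096, 2.093]
contact_force: [-2.6, 1.4, 6.4]
gripper_width: 21.2
t 11.7 pos [ 481.3 -238.9   38.9] ang -104.01 w 21.2 F [-2.6  1.4  6.4] tilt [-0.0063 -1.     -0.0021]
  dx -0.02 dy -0.01 dz 0.05 spin -0.0
```

```bash
python3 -m jog '[{"grip":-1,"dx":0,"dy":0,"dz":0,"spin":0},{"grip":-1,"dx":0,"dy":0,"dz":0,"spin":0},{"grip":-1,"dx":0,"dy":0,"dz":0,"spin":0},{"grip":-1,"dx":0,"dy":0,"dz":0,"spin":0},{"grip":-1,"dx":0,"dy":0,"dz":0,"spin":0}]'
python3 -m jog '[{"grip":-1,"dx":0,"dy":-3,"dz":0,"spin":0},{"grip":-1,"dx":0,"dy":-7,"dz":0,"spin":0},{"grip":-1,"dx":0,"dy":-11,"dz":0,"spin":0},{"grip":-1,"dx":0,"dy":-15,"dz":0,"spin":0},{"grip":-1,"dx":0,"dy":-15,"dz":0,"spin":0}]'
python3 -m jog '[{"grip":-1,"dx":0,"dy":0,"dz":0,"spin":0},{"grip":-1,"dx":0,"dy":0,"dz":0,"spin":0}]'
python3 -c "
from h import *
cap('wrist','w_both.png')
im=load('wrist')['im'];cv2.imwrite('pics/cb.png',cv2.resize(im[50:290,180:370],None,fx=2.4,fy=2.4,interpolation=cv2.INTER_CUBIC))
go(491,247,200,-73.7)"
```

```text
time: 12.12
eef_pos: [481.3, -238.9, 38.8]
ee_rot: [-0.264, -2.096, 2.093]
contact_force: [-0.4, -1.2, -0.1]
gripper_width: 50.2
time: 12.53
eef_pos: [482.2, -240.1, 197.3]
ee_rot: [-0.274, -2.096, 2.101]
contact_force: [0.8, 1.0, 1.3]
gripper_width: 83.4
time: 12.7
eef_pos: [482.6, -240.3, 198.2]
ee_rot: [-0.276, -2.096, 2.102]
contact_force: [0.1, 0.3, 0.2]
gripper_width: 92.0
t 12.75 pos [ 482.2 -240.1  197. ] ang -104.01 w 92.6 F [-1.  -1.  -0.9] tilt [-1.590e-02 -9.999e-01  6.000e-04]
  dx 10.93 dy -0.50 dz -47.47 spin -30.3
```

View pics/cb.png

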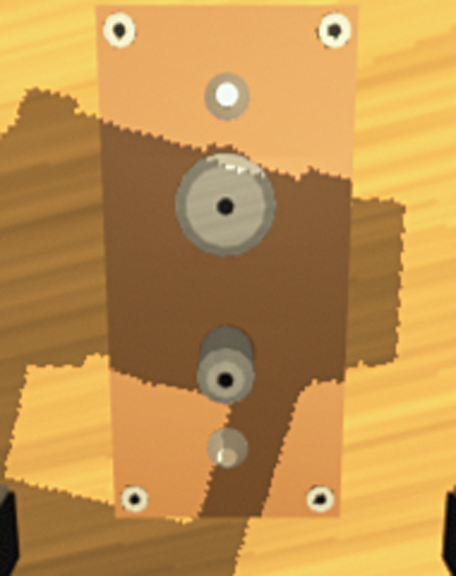

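Both cores stand in their sockets: thick hub at crop (226,206), slim at (226,380). Now the cheek.

```bash
python3 -c "
from h import *
print(onplane('wrist',180+226/2.4,50+380/2.4,68.),onplane('wrist',180+226/2.4,50+206/2.4,68.))"
python3 -m jog '[{"grip":-1,"dx":0.9,"dy":0,"dz":-4,"spin":-3},{"grip":-1,"dx":1.8,"dy":0,"dz":-8,"spin":-6},{"grip":-1,"dx":2.7,"dy":0,"dz":-12,"spin":-9},{"grip":-1,"dx":3.6,"dy":0,"dz":-16,"spin":-12},{"grip":-1,"dx":4.5,"dy":0,"dz":-20,"spin":-15}]'
python3 -c "
from h import *
go(485,247,190,-73.7)"
```

```text
[ 480.24699486 -239.30045429   68.        ] [ 540.78829875 -254.39620113   68.        ]
time: 13.17
eef_pos: [486.1, -33.3, 194.6]
ee_rot: [-0.007, 2.2, -2.21]
contact_force: [0.1, -0.4, 0.6]
gripper_width: 93.0
t 13.17 pos [486.1 -33.3 194.6] ang -88.89 w 93.0 F [ 0.1 -0.4  0.6] tilt [-0.0132 -0.9999  0.0044]
  dx -0.43 dy 0.34 dz -28.03 spin -15.2
```

```bash
python3 -m jog '[{"grip":-1,"dx":-0.1,"dy":0,"dz":-4,"spin":-3},{"grip":-1,"dx":-0.2,"dy":0,"dz":-8,"spin":-6},{"grip":-1,"dx":-0.3,"dy":0,"dz":-12,"spin":-9},{"grip":-1,"dx":-0.3,"dy":0,"dz":-16,"spin":-12},{"grip":-1,"dx":-0.4,"dy":0,"dz":-20,"spin":-15.2}]'
python3 -m jog '[{"grip":-1,"dx":-1,"dy":0,"dz":-4,"spin":0},{"grip":-1,"dx":-2,"dy":0,"dz":-7.5,"spin":0},{"grip":-1,"dx":-2.4,"dy":0,"dz":-8.2,"spin":0},{"grip":-1,"dx":-2.4,"dy":0,"dz":-8.2,"spin":0},{"grip":-1,"dx":-2.4,"dy":0,"dz":-8.2,"spin":0}]'
python3 -c "
from h import *
go(485,247,190,-73.7)
cap('wrist','w_cheek.png')
im,P=points('wrist'); h=P[...,2]
m=(h>44)&(h<57); m[330:]=0
n,l,st,c=cv2.connectedComponentsWithStats(m.astype(np.uint8))
for i in range(1,n):
  if st[i,4]>300: print(c[i].round(),st[i],np.nanmedian(h[l==i]),cv2.minAreaRect(P[l==i][:,:2].astype(np.float32)))
"
```

```text
time: 13.58
eef_pos: [485.2, 168.6, 192.2]
ee_rot: [-0.287, 2.056, -2.069]
contact_force: [0.9, -1.5, 1.0]
gripper_width: 92.6
time: 14.0
eef_pos: [484.6, 253.8, 190.4]
ee_rot: [-0.29, 2.055, -2.071]
contact_force: [-0.3, -0.8, -1.2]
gripper_width: 92.8
t 14.0 pos [484.6 253.8 190.4] ang -73.48 w 92.8 F [-0.3 -0.8 -1.2] tilt [-0.0075 -0.9999  0.0084]
  dx 0.16 dy 0.05 dz 0.66 spin 0.2
[62. 25.] [  27    0   66   48 1296] 49.08206618494435 ((575.1795654296875, 457.1747741699219), (33.939056396484375, 49.52103805541992), 15.82523250579834)
[276. 192.] [  237    95    80   192 10338] 50.57863349058243 ((487.5943603515625, 252.42601013183594), (176.6802215576172, 66.25848388671875), 16.289993286132812)
[ 51. 193.] [ 31 175  40  36 781] 48.94749346332503 ((434.2347717285156, 448.6073303222656), (32.21861267089844, 33.076175689697266), 14.283120155334473)
```

View pics/w_cheek.png

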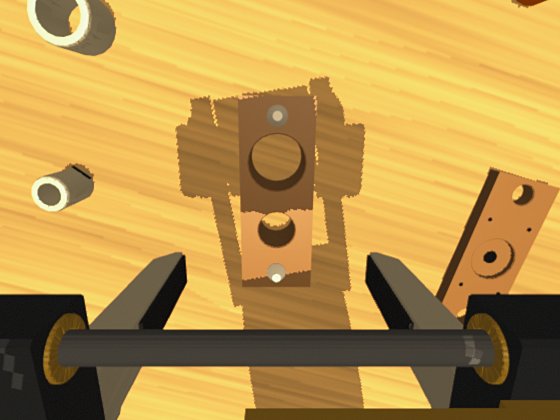

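```bash
python3 -c "
from h import *
W=onplane('wrist',[277.5,276],[116,271.5],50.); d=W[0]-W[1]; print(W,np.degrees(np.arctan2(d[1],d[0])),np.hypot(d[0],d[1]),W.mean(0))
go(487.3,252.4,22,-73.7)"
```

```text
[[556.52701421 271.68584869  50.        ]
 [418.27650034 231.78141989  50.        ]] 16.100179191424928 143.89429461994638 [487.40175728 251.73363429  50.        ]
t 14.05 pos [484.8 253.2 190.8] ang -73.55 w 92.8 F [-0.5 -0.1 -0.4] tilt [-0.0081 -0.9999  0.0083]
  dx -0.08 dy 16.88 dz 0.00 spin 0.1
```

```bash
python3 -m jog '[{"grip":-1,"dx":-0.1,"dy":4,"dz":0.1,"spin":0.2},{"grip":-1,"dx":-0.1,"dy":7,"dz":0.1,"spin":0.2},{"grip":-1,"dx":-0.1,"dy":9,"dz":0.1,"spin":0.2},{"grip":-1,"dx":-0.1,"dy":10,"dz":0.1,"spin":0.2},{"grip":-1,"dx":-0.1,"dy":10,"dz":0.1,"spin":0.2}]'
python3 -c "
from h import *
go(487.4,252,22,-73.8)"
```

```text
time: 14.47
eef_pos: [486.4, 250.3, 88.7]
ee_rot: [-0.287, 2.059, -2.076]
contact_force: [0.2, 0.6, -0.4]
gripper_width: 92.9
t 14.47 pos [486.4 250.3  88.7] ang -73.84 w 92.9 F [ 0.2  0.6 -0.4] tilt [-0.005  -0.9999  0.0089]
  dx -0.11 dy 6.67 dz -0.19 spin -0.0
```

```bash
python3 -m jog '[{"grip":-1,"dx":-0.1,"dy":3,"dz":-0.2,"spin":0},{"grip":-1,"dx":-0.1,"dy":5,"dz":-0.2,"spin":0},{"grip":-1,"dx":-0.1,"dy":6.3,"dz":-0.2,"spin":0},{"grip":-1,"dx":-0.1,"dy":6.6,"dz":-0.2,"spin":0},{"grip":-1,"dx":-0.1,"dy":6.6,"dz":-0.2,"spin":0}]'
python3 -m jog '[{"grip":-1,"dx":0,"dy":0,"dz":0,"spin":0},{"grip":-1,"dx":0,"dy":0,"dz":0,"spin":0}]'
python3 -c "
from h import *
go(487.4,252,22,-73.8)"
```

```text
time: 14.88
eef_pos: [487.6, 251.8, 23.3]
ee_rot: [-0.287, 2.059, -2.076]
contact_force: [-0.4, 0.5, -0.5]
gripper_width: 92.8
time: 15.05
eef_pos: [488.5, 252.1, 25.1]
ee_rot: [-0.284, 2.059, -2.075]
contact_force: [0.4, 0.2, 0.4]
gripper_width: 93.1
t 15.05 pos [488.5 252.1  25.1] ang -73.87 w 93.1 F [0.4 0.2 0.4] tilt [-0.0073 -0.9999  0.0086]
  dx 0.11 dy 0.30 dz -0.02 spin -0.1
```

```bash
python3 -m jog '[{"grip":-1,"dx":0.1,"dy":0.4,"dz":0,"spin":0},{"grip":1,"dx":0.1,"dy":0.4,"dz":0,"spin":0},{"grip":1,"dx":0.1,"dy":0.4,"dz":0,"spin":0},{"grip":1,"dx":0.1,"dy":0.4,"dz":0,"spin":0},{"grip":1,"dx":0.1,"dy":0.4,"dz":0,"spin":0}]' 55
python3 -m jog '[{"grip":1,"dx":0,"dy":0,"dz":0,"spin":0},{"grip":1,"dx":0,"dy":0,"dz":0,"spin":0},{"grip":1,"dx":0,"dy":0,"dz":0,"spin":0},{"grip":1,"dx":0,"dy":0,"dz":0,"spin":0}]' 55
python3 -c "
from h import *
go(487.4,252,22,-73.8)"
```

```text
time: 15.47
eef_pos: [487.6, 251.8, 21.2]
ee_rot: [-0.284, 2.059, -2.075]
contact_force: [-0.2, -0.5, -0.5]
gripper_width: 70.8
time: 15.8
eef_pos: [487.6, 251.9, 21.2]
ee_rot: [-0.284, 2.059, -2.075]
contact_force: [-0.2, 0.6, 0.5]
gripper_width: 65.8
t 15.8 pos [487.6 251.9  21.2] ang -73.87 w 65.8 F [-0.2  0.6  0.5] tilt [-0.0074 -0.9999  0.0085]
  dx 0.01 dy -0.08 dz -0.01 spin -0.1
```

```bash
python3 -m jog '[{"grip":1,"dx":0,"dy":-2,"dz":0,"spin":0},{"grip":1,"dx":0,"dy":-5,"dz":0,"spin":0},{"grip":1,"dx":0,"dy":-9,"dz":0,"spin":0},{"grip":1,"dx":0,"dy":-12.5,"dz":0,"spin":0},{"grip":1,"dx":0,"dy":-13,"dz":2,"spin":0}]'
python3 -c "
from h import *
go(509.3,-246.5,150,-104)"
```

```text
time: 16.22
eef_pos: [493.0, 235.8, 157.8]
ee_rot: [-0.278, 2.058, -2.068]
contact_force: [1.7, 0.1, -2.3]
gripper_width: 65.9
t 16.22 pos [493.  235.8 157.8] ang -73.76 w 65.9 F [ 1.7  0.1 -2.3] tilt [-0.0144 -0.9999  0.0067]
  dx 11.93 dy 0.92 dz 46.76 spin 30.2
```

```bash
python3 -m jog '[{"grip":1,"dx":0.9,"dy":0,"dz":3.5,"spin":3},{"grip":1,"dx":1.8,"dy":0,"dz":7.2,"spin":6},{"grip":1,"dx":2.8,"dy":0,"dz":11,"spin":9},{"grip":1,"dx":3.8,"dy":0,"dz":15,"spin":12},{"grip":1,"dx":4.8,"dy":0,"dz":19,"spin":15}]'
python3 -c "
from h import *
go(509.3,-246.5,150,-104)"
```

```text
time: 16.63
eef_pos: [499.3, 38.3, 158.0]
ee_rot: [-0.005, 2.201, -2.207]
contact_force: [1.7, -0.1, -4.1]
gripper_width: 65.5
t 16.63 pos [499.3  38.3 158. ] ang -88.87 w 65.5 F [ 1.7 -0.1 -4.1] tilt [-0.0152 -0.9999  0.0029]
  dx -0.42 dy 0.89 dz 28.49 spin 15.1
```

```bash
python3 -m jog '[{"grip":1,"dx":0,"dy":0,"dz":4,"spin":3},{"grip":1,"dx":-0.1,"dy":0,"dz":8,"spin":6},{"grip":1,"dx":-0.2,"dy":0.2,"dz":12,"spin":9},{"grip":1,"dx":-0.3,"dy":0.3,"dz":16,"spin":12},{"grip":1,"dx":-0.3,"dy":0.5,"dz":20,"spin":15.1}]'
python3 -c "
from h import *
go(509.3,-246.5,150,-104)"
```

```text
time: 17.05
eef_pos: [505.8, -163.7, 153.3]
ee_rot: [-0.276, -2.096, 2.098]
contact_force: [1.0, 1.3, -2.8]
gripper_width: 65.7
t 17.05 pos [ 505.8 -163.7  153.3] ang -104.13 w 65.7 F [ 1.   1.3 -2.8] tilt [-0.0152 -0.9999 -0.0013]
  dx -2.35 dy 0.36 dz 7.95 spin -0.1
```

```bash
python3 -m jog '[{"grip":1,"dx":-1,"dy":0.2,"dz":3,"spin":0},{"grip":1,"dx":-2,"dy":0.2,"dz":6,"spin":0},{"grip":1,"dx":-2.3,"dy":0.2,"dz":7.7,"spin":0},{"grip":1,"dx":-2.3,"dy":0.2,"dz":7.8,"spin":0},{"grip":1,"dx":-2.3,"dy":0.2,"dz":7.8,"spin":0}]'
python3 -m jog '[{"grip":1,"dx":0,"dy":2,"dz":0,"spin":0},{"grip":1,"dx":0,"dy":3,"dz":0,"spin":0},{"grip":1,"dx":0,"dy":3.5,"dz":0,"spin":0},{"grip":1,"dx":0,"dy":3.5,"dz":0,"spin":0},{"grip":1,"dx":0,"dy":3.5,"dz":0,"spin":0}]'
python3 -m jog '[{"grip":1,"dx":0,"dy":0,"dz":0,"spin":0},{"grip":1,"dx":0,"dy":0,"dz":0,"spin":0}]'
python3 -c "
from h import *
go(509.3,-246.5,100,-104)
cap('wrist','w_ch2.png')"
```

```text
time: 17.47
eef_pos: [508.6, -245.7, 150.8]
ee_rot: [-0.276, -2.095, 2.095]
contact_force: [-0.6, 0.2, -5.1]
gripper_width: 65.9
time: 17.88
eef_pos: [509.2, -245.2, 116.0]
ee_rot: [-0.275, -2.096, 2.096]
contact_force: [-0.2, 0.6, -3.9]
gripper_width: 65.7
time: 18.05
eef_pos: [509.5, -245.1, 116.9]
ee_rot: [-0.276, -2.096, 2.097]
contact_force: [1.1, -0.1, -4.2]
gripper_width: 65.8
t 18.05 pos [ 509.5 -245.1  116.9] ang -104.16 w 65.8 F [ 1.1 -0.1 -4.2] tilt [-0.0147 -0.9999 -0.0015]
  dx 0.01 dy 1.69 dz 0.14 spin -0.2
```

View pics/w_ch2.png

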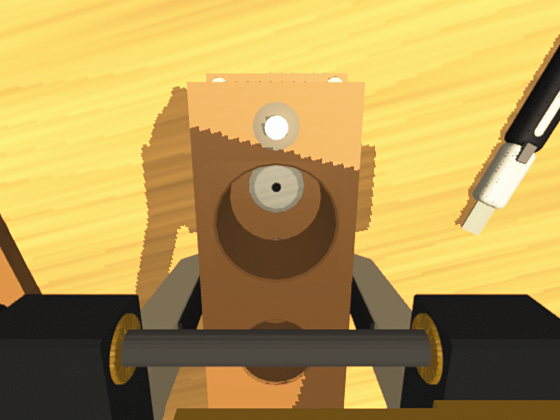

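```bash
python3 -c "
from h import *
im,P=points('wrist'); h=P[...,2]
print(np.nanmedian(h[95:115,200:250]))
m=(h>135)&(h<152); m[330:]=0
q=im.copy(); q[~m]=0; cv2.imwrite('pics/m.png',q)
mm=m.copy(); mm[:, :205]=0;mm[:,348:]=0; 
# bore ring: wide bore at top plane
print(onplane('wrist',[276.5,276],[127,128],145.7), onplane('wrist',[276.5],[187],68.))
k=np.where(m[150:290].any(1))
r=im[80:290,180:370]; cv2.imwrite('pics/r.png',cv2.resize(r,None,fx=3,fy=2.8,interpolation=cv2.INTER_CUBIC))
a=np.radians(-14.0);u=np.array([np.cos(a),np.sin(a)]);c=np.array([509.3,-246.5]);print(c+72*u,c+32*u)
"
```

```text
147.086522010714
[[ 578.98343267 -263.752865    145.7       ]
 [ 578.66668073 -263.47473516  145.7       ]] [[ 540.90298808 -254.29669294   68.        ]]
[ 579.16129229 -263.91837648] [ 540.34946324 -254.24150066]
```

View pics/r.png

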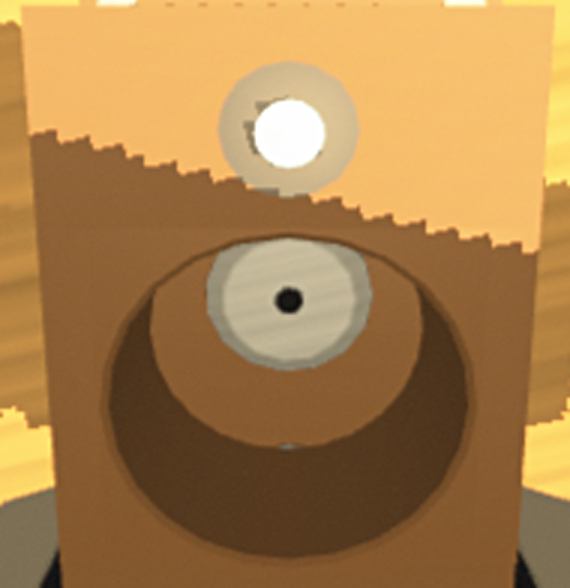

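Alignment agrees to within 0.5 mm: cheek key seen at (579.4,-263.7), target (579.2,-263.9). Lowering now.

```bash
python3 -m jog '[{"grip":1,"dx":0,"dy":2,"dz":0,"spin":-0.1},{"grip":1,"dx":0,"dy":4,"dz":0,"spin":-0.1},{"grip":1,"dx":0,"dy":5,"dz":0,"spin":-0.1},{"grip":1,"dx":0,"dy":5.5,"dz":0,"spin":-0.1},{"grip":1,"dx":0,"dy":5.5,"dz":0,"spin":-0.1}]'
python3 -m jog '[{"grip":1,"dx":0,"dy":0,"dz":0,"spin":0},{"grip":1,"dx":0,"dy":0,"dz":0,"spin":0}]'
python3 -c "
from h import *
go(509.5,-245.3,41.2,-104)
cap('wrist','w_ch3.png')"
```

```text
time: 18.52
eef_pos: [510.0, -245.1, 61.1]
ee_rot: [-0.273, -2.097, 2.096]
contact_force: [0.3, 0.1, -3.6]
gripper_width: 65.6
time: 18.68
eef_pos: [510.4, -245.4, 62.2]
ee_rot: [-0.274, -2.097, 2.097]
contact_force: [0.6, -0.5, -4.4]
gripper_width: 65.6
t 18.68 pos [ 510.4 -245.4   62.2] ang -104.07 w 65.6 F [ 0.6 -0.5 -4.4] tilt [-0.0145 -0.9999 -0.0015]
  dx 0.12 dy 2.09 dz 0.02 spin -0.1
```

View pics/w_ch3.png

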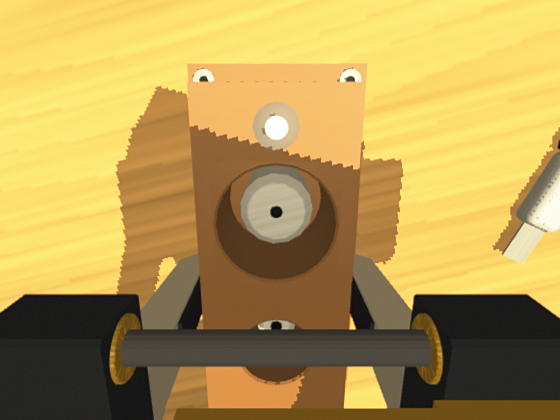

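```bash
python3 -m jog '[{"grip":1,"dx":0.1,"dy":0.4,"dz":0,"spin":0},{"grip":1,"dx":0.1,"dy":0.8,"dz":0,"spin":0},{"grip":1,"dx":0.1,"dy":1.2,"dz":0,"spin":0},{"grip":1,"dx":0.1,"dy":1.5,"dz":0,"spin":0},{"grip":1,"dx":0.1,"dy":1.6,"dz":0,"spin":0}]'
python3 -c "
from h import *
go(509.5,-245.3,41.2,-104)"
```

```text
time: 19.15
eef_pos: [509.4, -245.0, 45.3]
ee_rot: [-0.273, -2.097, 2.097]
contact_force: [0.0, -0.0, -4.9]
gripper_width: 66.0
t 19.15 pos [ 509.4 -245.    45.3] ang -104.07 w 66.0 F [ 0.  -0.  -4.9] tilt [-0.0137 -0.9999 -0.0017]
  dx -0.01 dy 0.41 dz 0.02 spin -0.1
```

```bash
python3 -m jog '[{"grip":1,"dx":0,"dy":0.15,"dz":0,"spin":0},{"grip":1,"dx":0,"dy":0.3,"dz":0,"spin":0},{"grip":1,"dx":0,"dy":0.4,"dz":0,"spin":0},{"grip":1,"dx":0,"dy":0.45,"dz":0,"spin":0}]'
python3 -c "
from h import *
go(509.5,-245.3,41.2,-104)"
```

```text
time: 19.48
eef_pos: [509.6, -245.1, 41.4]
ee_rot: [-0.274, -2.097, 2.097]
contact_force: [-3.8, 3.3, 9.2]
gripper_width: 65.4
t 19.48 pos [ 509.6 -245.1   41.4] ang -104.07 w 65.4 F [-3.8  3.3  9.2] tilt [-0.0139 -0.9999 -0.0016]
  dx 0.00 dy 0.02 dz 0.02 spin -0.1
```

Contact came at home height. Release, lift and check.

```bash
python3 -m jog '[{"grip":-1,"dx":0,"dy":0,"dz":0,"spin":0},{"grip":-1,"dx":0,"dy":0,"dz":0,"spin":0},{"grip":-1,"dx":0,"dy":0,"dz":0,"spin":0},{"grip":-1,"dx":0,"dy":0,"dz":0,"spin":0},{"grip":-1,"dx":0,"dy":0,"dz":0,"spin":0}]'
python3 -c "
from h import *
go(509.5,-245.3,41.2,-104)"
python3 -m jog '[{"grip":-1,"dx":0,"dy":-3,"dz":0,"spin":0},{"grip":-1,"dx":0,"dy":-7,"dz":0,"spin":0},{"grip":-1,"dx":0,"dy":-11,"dz":0,"spin":0},{"grip":-1,"dx":0,"dy":-15,"dz":0,"spin":0},{"grip":-1,"dx":0,"dy":-15,"dz":0,"spin":0}]'
python3 -m jog '[{"grip":-1,"dx":0,"dy":0,"dz":0,"spin":0},{"grip":-1,"dx":0,"dy":0,"dz":0,"spin":0}]'
python3 -c "
from h import *
cap('wrist','w_ch4.png')
im,P=points('wrist'); h=P[...,2]
m=(h>64)&(h<77); m[330:]=0
n,l,st,c=cv2.connectedComponentsWithStats(m.astype(np.uint8))
for i in range(1,n):
  if st[i,4]>300:
    q=P[l==i];A=np.c_[q[:,:2],np.ones(len(q))];s=np.linalg.lstsq(A,q[:,2],rcond=None)[0]
    print(c[i].round(),st[i],np.nanmedian(h[l==i]),cv2.minAreaRect(P[l==i][:,:2].astype(np.float32)),s)
im=load('wrist')['im'];cv2.imwrite('pics/cb2.png',cv2.resize(im[50:300,180:370],None,fx=2.4,fy=2.4,interpolation=cv2.INTER_CUBIC))
go(484,10,190,-88.2)"
```

```text
time: 19.9
eef_pos: [509.7, -245.1, 41.5]
ee_rot: [-0.274, -2.097, 2.097]
contact_force: [-0.1, 0.4, -0.5]
gripper_width: 91.6
t 19.9 pos [ 509.7 -245.1   41.5] ang -104.07 w 91.6 F [-0.1  0.4 -0.5] tilt [-0.0141 -0.9999 -0.0016]
  dx 0.01 dy 0.03 dz 0.02 spin -0.1
time: 20.32
eef_pos: [509.5, -245.9, 200.2]
ee_rot: [-0.285, -2.097, 2.105]
contact_force: [0.6, -0.2, 1.8]
gripper_width: 93.0
time: 20.48
eef_pos: [509.8, -246.1, 201.3]
ee_rot: [-0.287, -2.097, 2.107]
contact_force: [0.2, 0.5, 0.2]
gripper_width: 93.2
[274. 200.] [  234   102    81   195 10788] 70.56228045365955 ((510.02410888671875, -245.58370971679688), (66.21687316894531, 175.91415405273438), 76.02235412597656) [ 8.54516049e-04 -2.63359883e-05  7.01359334e+01]
[274. 168.] [ 255  149   40   40 1213] 68.22206803545447 ((541.5136108398438, -253.9648895263672), (34.17025375366211, 34.17386245727539), 76.96041870117188) [-8.90525118e-03 -9.79948494e-04  7.24190398e+01]
[274. 236.] [263 226  23  21 366] 67.58479425398352 ((481.4922790527344, -238.52732849121094), (20.22833251953125, 19.501049041748047), 76.40933990478516) [-5.68558834e-02 -7.89841407e-03  9.28807637e+01]
t 20.53 pos [ 509.5 -245.9  200. ] ang -104.07 w 92.9 F [0.8 0.1 0.8] tilt [-0.0243 -0.9997  0.001 ]
  dx 8.71 dy 0.76 dz -24.20 spin -15.9
```

View pics/cb2.png

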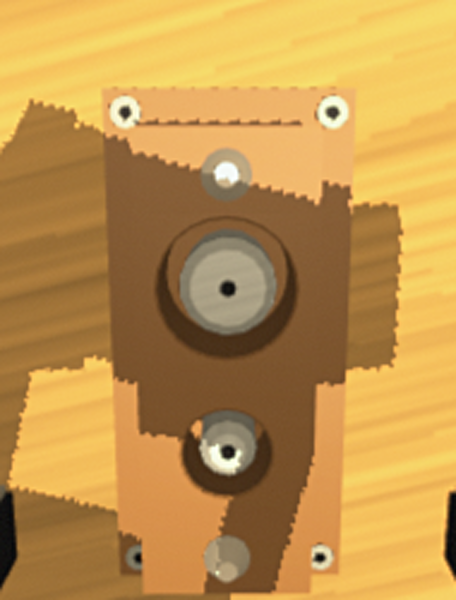

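Cheek is home: top at 70.6 mm, level, yaw −14.0°, both cores showing centred in their bores. Now the lid.

```bash
python3 -m jog '[{"grip":-1,"dx":1.2,"dy":0,"dz":-3.5,"spin":-2.5},{"grip":-1,"dx":2.5,"dy":0,"dz":-7,"spin":-5},{"grip":-1,"dx":3.8,"dy":0,"dz":-10.5,"spin":-7.5},{"grip":-1,"dx":5.1,"dy":0,"dz":-14,"spin":-10},{"grip":-1,"dx":6.3,"dy":0,"dz":-17.5,"spin":-12.5}]'
python3 -m jog '[{"grip":-1,"dx":1,"dy":0,"dz":-3,"spin":-1.7},{"grip":-1,"dx":1.6,"dy":0,"dz":-6,"spin":-3.3},{"grip":-1,"dx":1.6,"dy":0,"dz":-7.2,"spin":-3.3},{"grip":-1,"dx":1.6,"dy":0,"dz":-7.2,"spin":-3.3},{"grip":-1,"dx":1.6,"dy":0,"dz":-7.2,"spin":-3.3}]'
python3 -c "
from h import *
go(484,10,100,-88.2)"
python3 -m jog '[{"grip":-1,"dx":0,"dy":4,"dz":0,"spin":0}]'
python3 -c "
from h import *
go(484,10,100,-88.2)"
python3 -m jog '[{"grip":-1,"dx":0,"dy":4,"dz":0,"spin":0}]'
python3 -c "
from h import *
go(484,10,100,-88.2)"
```

```text
time: 20.95
eef_pos: [489.9, -59.3, 196.7]
ee_rot: [-0.052, -2.212, 2.226]
contact_force: [0.2, 0.3, -0.4]
gripper_width: 93.2
time: 21.37
eef_pos: [475.4, 13.4, 194.7]
ee_rot: [-0.015, 2.187, -2.203]
contact_force: [-0.6, -0.1, 0.1]
gripper_width: 93.2
t 21.37 pos [475.4  13.4 194.7] ang -88.1 w 93.2 F [-0.6 -0.1  0.1] tilt [-0.0193 -0.9998  0.0073]
  dx -0.67 dy 9.48 dz 0.30 spin 0.1
time: 21.45
eef_pos: [478.8, 12.5, 160.2]
ee_rot: [-0.005, 2.183, -2.199]
contact_force: [1.3, 0.4, 1.0]
gripper_width: 93.2
t 21.45 pos [478.8  12.5 160.2] ang -88.12 w 93.2 F [1.3 0.4 1. ] tilt [-0.028  -0.9996  0.0081]
  dx -0.34 dy 6.04 dz 0.22 spin 0.1
time: 21.53
eef_pos: [480.3, 11.3, 119.3]
ee_rot: [-0.003, 2.182, -2.199]
contact_force: [0.4, -0.4, -0.8]
gripper_width: 93.1
t 21.53 pos [480.3  11.3 119.3] ang -88.16 w 93.1 F [ 0.4 -0.4 -0.8] tilt [-0.0295 -0.9995  0.0083]
  dx -0.31 dy 1.94 dz 0.13 spin 0.0
```

```bash
python3 -m jog '[{"grip":-1,"dx":0,"dy":0,"dz":0,"spin":0}]' | head -1
python3 -c "
from h import *
go(484,10,180,-88.2)"
python3 -m jog '[{"grip":-1,"dx":0,"dy":-4,"dz":0,"spin":0}]' | head -1
python3 -c "
from h import *
go(484,10,180,-88.2)"
python3 -m jog '[{"grip":-1,"dx":0,"dy":-4,"dz":0,"spin":0}]' |head -1
python3 -c "
from h import *
go(484,10,180,-88.2)"
python3 -m jog '[{"grip":-1,"dx":0,"dy":0,"dz":0,"spin":0},{"grip":-1,"dx":0,"dy":0,"dz":0,"spin":0},{"grip":-1,"dx":0,"dy":0,"dz":0,"spin":0}]' |head -1
python3 -c "
from h import *
go(484,10,180,-88.2)"
```

```text
time: 21.62
t 21.62 pos [477.8  10.3 112.5] ang -88.23 w 92.8 F [-0.9  0.1 -1.8] tilt [-0.0209 -0.9997  0.008 ]
  dx -0.76 dy -6.74 dz 0.11 spin -0.0
time: 21.7
t 21.7 pos [473.9   9.6 145.6] ang -88.31 w 92.7 F [ 0.1  0.3 -0.3] tilt [-0.0087 -0.9999  0.0075]
  dx -1.04 dy -3.43 dz 0.02 spin -0.1
time: 21.78
t 21.78 pos [472.3   9.  185.5] ang -88.39 w 92.9 F [0.4 0.4 0.5] tilt [-0.0035 -1.      0.0074]
  dx -1.17 dy 0.56 dz -0.08 spin -0.2
time: 22.03
t 22.03 pos [472.5   8.3 186.1] ang -88.45 w 92.7 F [-0.1 -0.1 -1.5] tilt [-0.0039 -1.      0.0074]
  dx -1.15 dy 0.61 dz -0.15 spin -0.2
```

Tilt is back under 0.5°. Looking at the lid.

```bash
python3 -c "
from h import *
cap('wrist','w_lid.png')
im,P=points('wrist'); h=P[...,2]
m=(h>11)&(h<24); m[330:]=0
n,l,st,c=cv2.connectedComponentsWithStats(m.astype(np.uint8))
for i in range(1,n):
  if st[i,4]>300: print(c[i].round(),st[i],np.nanmedian(h[l==i]),cv2.minAreaRect(P[l==i][:,:2].astype(np.float32)))
cv2.imwrite('pics/lidc.png',cv2.resize(im[60:300,180:370],None,fx=2.4,fy=2.4,interpolation=cv2.INTER_CUBIC))
"
```

```text
[504. 151.] [ 445   31  115  242 6339] 20.47732208417068 ((510.3009948730469, -245.05224609375), (101.1031723022461, 211.18023681640625), 76.55156707763672)
[271. 175.] [ 234   89   73  178 9980] 16.538461444383614 ((481.49139404296875, 11.110591888427734), (176.05076599121094, 66.23523712158203), 1.940719485282898)
```

View pics/lidc.png

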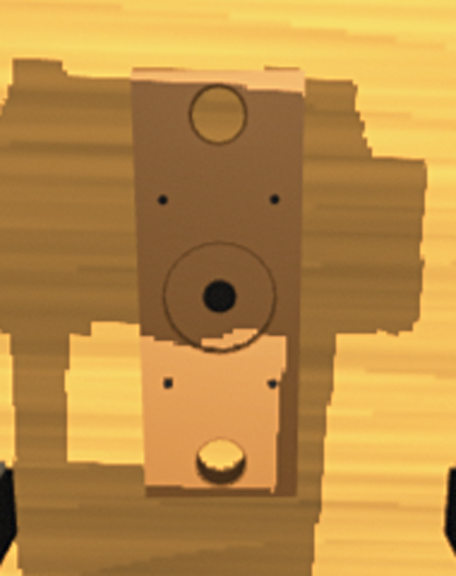

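```bash
python3 -c "
from h import *
W=onplane('wrist',[271.25,272.1,271.6],[107.5,251.3,183.5],16.); d=W[0]-W[1]; print(W,np.degrees(np.arctan2(d[1],d[0])),np.hypot(d[0],d[1]),W[:2].mean(0))
go(481.7,11,60,-88.1)"
```

```text
[[553.21279494  12.60185736  16.        ]
 [410.73013375   8.18236371  16.        ]
 [482.05352981  10.49175183  16.        ]] 1.776617388040835 142.5511861138051 [481.97146434  10.39211053  16.        ]
t 22.08 pos [472.2   8.5 185.4] ang -88.43 w 92.8 F [-0.7  0.1  0. ] tilt [-0.0029 -1.      0.0074]
  dx -0.92 dy 12.54 dz -0.32 spin -0.3
```

```bash
python3 -m jog '[{"grip":-1,"dx":-0.9,"dy":4,"dz":-0.2,"spin":-0.3},{"grip":-1,"dx":-0.9,"dy":8,"dz":-0.2,"spin":-0.3},{"grip":-1,"dx":-0.9,"dy":11,"dz":-0.2,"spin":-0.3},{"grip":-1,"dx":-0.9,"dy":13,"dz":-0.2,"spin":-0.3},{"grip":-1,"dx":-0.9,"dy":13,"dz":-0.2,"spin":-0.3}]' | head -2
python3 -m jog '[{"grip":-1,"dx":0,"dy":0,"dz":0,"spin":0},{"grip":-1,"dx":0,"dy":0,"dz":0,"spin":0}]' | head -2
python3 -c "
from h import *
go(481.9,10.7,4,-88.15)"
```

```text
time: 22.5
eef_pos: [478.9, 9.6, 50.3]
time: 22.67
eef_pos: [478.8, 9.5, 50.7]
t 22.67 pos [478.8   9.5  50.7] ang -88.15 w 93.0 F [-0.1 -0.6  0.1] tilt [ 0.0053 -1.      0.0069]
  dx -0.34 dy 4.67 dz -0.14 spin -0.0
```

```bash
python3 -m jog '[{"grip":-1,"dx":-0.2,"dy":2,"dz":-0.1,"spin":0},{"grip":-1,"dx":-0.3,"dy":3.4,"dz":-0.1,"spin":0},{"grip":-1,"dx":-0.3,"dy":4.1,"dz":-0.1,"spin":0},{"grip":-1,"dx":-0.3,"dy":4.1,"dz":-0.1,"spin":0},{"grip":-1,"dx":-0.3,"dy":4.1,"dz":-0.1,"spin":0}]' | head -2
python3 -c "
from h import *
go(481.9,10.7,4,-88.15)"
```

```text
time: 23.08
eef_pos: [481.9, 10.3, 10.7]
t 23.08 pos [481.9  10.3  10.7] ang -88.15 w 93.0 F [-0.1  0.3 -0.6] tilt [ 0.0046 -1.      0.007 ]
  dx -0.00 dy 0.67 dz -0.05 spin 0.0
```

```bash
python3 -m jog '[{"grip":-1,"dx":0,"dy":0.3,"dz":0,"spin":0},{"grip":-1,"dx":0,"dy":0.6,"dz":0,"spin":0},{"grip":1,"dx":0,"dy":0.7,"dz":0,"spin":0},{"grip":1,"dx":0,"dy":0.7,"dz":0,"spin":0},{"grip":1,"dx":0,"dy":0.7,"dz":0,"spin":0}]' 40
python3 -m jog '[{"grip":1,"dx":0,"dy":0,"dz":0,"spin":0},{"grip":1,"dx":0,"dy":0,"dz":0,"spin":0},{"grip":1,"dx":0,"dy":0,"dz":0,"spin":0},{"grip":1,"dx":0,"dy":0,"dz":0,"spin":0},{"grip":1,"dx":0,"dy":0,"dz":0,"spin":0}]' 40
python3 -c "
from h import *
go(481.9,10.7,4,-88.15)"
```

```text
time: 23.5
eef_pos: [481.9, 10.2, 3.9]
ee_rot: [-0.04, 2.199, -2.215]
contact_force: [-1.2, -0.6, -0.1]
gripper_width: 77.5
time: 23.92
eef_pos: [482.0, 10.3, 4.0]
ee_rot: [-0.04, 2.2, -2.215]
contact_force: [-0.4, 1.2, 1.5]
gripper_width: 65.7
t 23.92 pos [482.   10.3   4. ] ang -88.15 w 65.7 F [-0.4  1.2  1.5] tilt [ 0.0044 -1.      0.0069]
  dx 0.01 dy 0.00 dz -0.04 spin -0.0
```

```bash
python3 -m jog '[{"grip":1,"dx":0,"dy":-2,"dz":0,"spin":0},{"grip":1,"dx":0,"dy":-5,"dz":0,"spin":0},{"grip":1,"dx":0,"dy":-9,"dz":0,"spin":0},{"grip":1,"dx":0,"dy":-13,"dz":0,"spin":0},{"grip":1,"dx":0,"dy":-14.5,"dz":0,"spin":0}]' | head -2
python3 -m jog '[{"grip":1,"dx":0,"dy":0,"dz":3,"spin":3},{"grip":1,"dx":0,"dy":0,"dz":6.5,"spin":6},{"grip":1,"dx":-0.3,"dy":0,"dz":10,"spin":9},{"grip":1,"dx":-0.6,"dy":0,"dz":14,"spin":12},{"grip":1,"dx":-0.8,"dy":0,"dz":18,"spin":15.8}]'
python3 -c "
from h import *
go(509.7,-246,150,-104)"
```

```text
time: 24.33
eef_pos: [483.8, 11.3, 154.5]
time: 24.75
eef_pos: [497.4, -170.0, 155.8]
ee_rot: [-0.261, -2.085, 2.1]
contact_force: [0.6, -0.1, -1.2]
gripper_width: 65.5
t 24.75 pos [ 497.4 -170.   155.8] ang -104.05 w 65.5 F [ 0.6 -0.1 -1.2] tilt [-0.0034 -1.      0.0067]
  dx -3.03 dy 0.64 dz 7.07 spin -0.1
```

```bash
python3 -m jog '[{"grip":1,"dx":-1,"dy":0.2,"dz":2.5,"spin":0},{"grip":1,"dx":-2,"dy":0.2,"dz":5,"spin":0},{"grip":1,"dx":-2.9,"dy":0.6,"dz":7,"spin":0},{"grip":1,"dx":-2.9,"dy":1.1,"dz":7,"spin":0},{"grip":1,"dx":-2.9,"dy":1.1,"dz":7,"spin":0}]' | head -2
python3 -m jog '[{"grip":1,"dx":0,"dy":0,"dz":0,"spin":0},{"grip":1,"dx":0,"dy":0,"dz":0,"spin":0}]' | head -2
python3 -c "
from h import *
go(509.7,-246,100,-104)
cap('wrist','w_lid2.png')"
```

```text
time: 25.17
eef_pos: [508.0, -245.6, 143.8]
time: 25.33
eef_pos: [507.8, -244.9, 143.6]
t 25.33 pos [ 507.8 -244.9  143.6] ang -104.12 w 65.8 F [ 0.2  0.3 -2.1] tilt [-6.0e-04 -1.0e+00  5.9e-03]
  dx -0.21 dy 4.36 dz 0.04 spin -0.1
```

View pics/w_lid2.png

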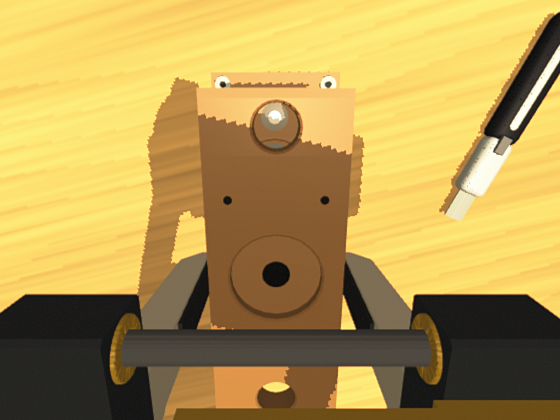

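```bash
python3 -c "
from h import *
im,P=points('wrist');print(np.nanmedian(P[160:190,230:320,2]))
print(onplane('wrist',[276,276],[125,274.5],155.6),onplane('wrist',[275],[115],83.))
a=np.radians(-14.0);u=np.array([np.cos(a),np.sin(a)])
for c in([509.3,-246.5],[510,-245.6]): print(np.array(c)+72*u)
cv2.imwrite('pics/r2.png',cv2.resize(im[80:170,190:370],None,fx=4,fy=4,interpolation=cv2.INTER_CUBIC))
"
```

```text
156.41236316433043
[[ 577.84319619 -263.26968657  155.6       ]
 [ 509.47057972 -246.18893295  155.6       ]] [[ 580.83076699 -263.89520099   83.        ]]
[ 579.16129229 -263.91837648]
[ 579.86129229 -263.01837648]
```

View pics/r2.png

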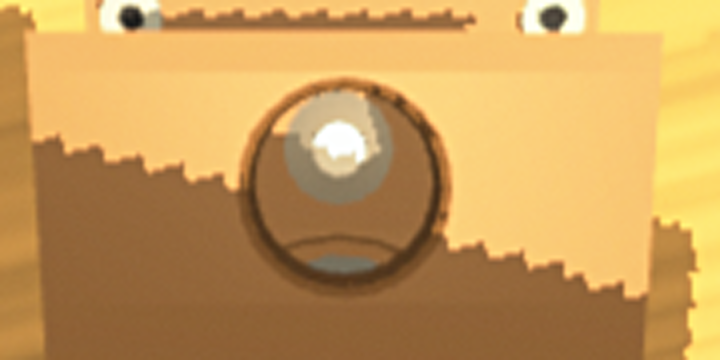

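```bash
python3 -c "
from h import *
print(onplane('wrist',[276.25,274.75,276.],[126.75,117,275.5],156.), onplane('wrist',[274.75],[117],70.), onplane('wrist',[274.75],[116.2],83.))
"
python3 -m jog '[{"grip":1,"dx":-0.15,"dy":1.5,"dz":0,"spin":-0.1},{"grip":1,"dx":-0.15,"dy":3,"dz":0,"spin":-0.1},{"grip":1,"dx":-0.15,"dy":4,"dz":0,"spin":-0.1},{"grip":1,"dx":-0.15,"dy":4.3,"dz":0,"spin":-0.1},{"grip":1,"dx":-0.15,"dy":4.3,"dz":0,"spin":-0.1}]' | head -2
python3 -m jog '[{"grip":1,"dx":0,"dy":0,"dz":0,"spin":0},{"grip":1,"dx":0,"dy":0,"dz":0,"spin":0}]' | head -2
python3 -c "
from h import *
go(509.5,-245.4,74,-104)
im,d=cap('wrist','w_lid3.png')
cv2.imwrite('pics/r3.png',cv2.resize(im[70:300,190:370],None,fx=2.5,fy=2.5,interpolation=cv2.INTER_CUBIC))"
```

```text
[[ 577.12832303 -263.19853451  156.        ]
 [ 581.19036428 -263.5555963   156.        ]
 [ 509.14695355 -246.10520235  156.        ]] [[ 579.43367118 -263.43149418   70.        ]] [[ 580.1674397  -263.56772663   83.        ]]
time: 25.8
eef_pos: [509.2, -245.0, 100.4]
time: 25.97
eef_pos: [509.5, -245.0, 101.3]
t 25.97 pos [ 509.5 -245.   101.3] ang -103.96 w 65.7 F [-0.5  1.  -2.6] tilt [-0.0011 -1.      0.006 ]
  dx -0.01 dy 2.73 dz 0.03 spin 0.0
```

View pics/r3.png

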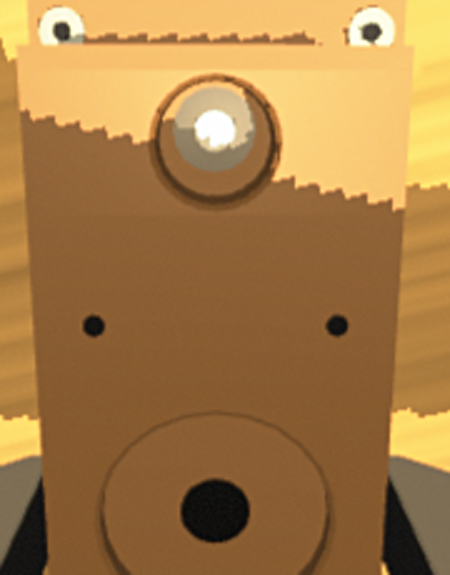

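Key (214,130) lies inside the hole (216,142) and is laterally centred. Lowering now.

```bash
python3 -m jog '[{"grip":1,"dx":0,"dy":0.6,"dz":0,"spin":0},{"grip":1,"dx":0,"dy":1.2,"dz":0,"spin":0},{"grip":1,"dx":0,"dy":1.7,"dz":0,"spin":0},{"grip":1,"dx":0,"dy":2.1,"dz":0,"spin":0},{"grip":1,"dx":0,"dy":2.3,"dz":0,"spin":0}]' 
python3 -c "
from h import *
go(509.5,-245.4,74,-104)"
python3 -m jog '[{"grip":1,"dx":0,"dy":0.2,"dz":0,"spin":0},{"grip":1,"dx":0,"dy":0.4,"dz":0,"spin":0},{"grip":1,"dx":0,"dy":0.5,"dz":0,"spin":0}]' 
python3 -c "
from h import *
go(509.5,-245.4,74,-104)"
```

```text
time: 26.43
eef_pos: [509.2, -245.0, 77.2]
ee_rot: [-0.255, -2.086, 2.098]
contact_force: [-0.2, -0.0, -1.7]
gripper_width: 65.4
t 26.43 pos [ 509.2 -245.    77.2] ang -103.97 w 65.4 F [-0.2 -0.  -1.7] tilt [-0.     -1.      0.0058]
  dx -0.04 dy 0.32 dz 0.03 spin 0.0
time: 26.68
eef_pos: [509.2, -245.1, 73.9]
ee_rot: [-0.255, -2.085, 2.098]
contact_force: [-15.0, 7.9, 29.5]
gripper_width: 65.7
t 26.68 pos [ 509.2 -245.1   73.9] ang -103.96 w 65.7 F [-15.    7.9  29.5] tilt [-1.0e-04 -1.0e+00  5.9e-03]
  dx -0.04 dy -0.01 dz 0.03 spin 0.0
```

```bash
python3 -m jog '[{"grip":-1,"dx":0,"dy":-0.1,"dz":0,"spin":0},{"grip":-1,"dx":0,"dy":-0.1,"dz":0,"spin":0},{"grip":-1,"dx":0,"dy":-0.1,"dz":0,"spin":0},{"grip":-1,"dx":0,"dy":-0.1,"dz":0,"spin":0},{"grip":-1,"dx":0,"dy":-0.1,"dz":0,"spin":0}]'
python3 -m jog '[{"grip":-1,"dx":0,"dy":-3,"dz":0,"spin":0},{"grip":-1,"dx":0,"dy":-7,"dz":0,"spin":0},{"grip":-1,"dx":0,"dy":-11,"dz":0,"spin":0},{"grip":-1,"dx":0,"dy":-13,"dz":0,"spin":0},{"grip":-1,"dx":0,"dy":-13,"dz":0,"spin":0}]' | head -2
python3 -m jog '[{"grip":-1,"dx":0,"dy":0,"dz":0,"spin":0},{"grip":-1,"dx":0,"dy":0,"dz":0,"spin":0}]' | head -2
python3 -c "
from h import *
cap('wrist','w_l4.png')
im,P=points('wrist'); h=P[...,2]
m=(h>83)&(h<91); m[330:]=0
n,l,st,c=cv2.connectedComponentsWithStats(m.astype(np.uint8))
for i in range(1,n):
  if st[i,4]>300:
    q=P[l==i];A=np.c_[q[:,:2],np.ones(len(q))];s=np.linalg.lstsq(A,q[:,2],rcond=None)[0]
    print(c[i].round(),st[i],np.nanmedian(h[l==i]),cv2.minAreaRect(P[l==i][:,:2].astype(np.float32)),s)
cv2.imwrite('pics/l4.png',cv2.resize(im[50:300,180:370],None,fx=2.4,fy=2.4,interpolation=cv2.INTER_CUBIC))
go(688,10,180,-104)"
```

```text
time: 27.1
eef_pos: [509.1, -245.0, 74.7]
ee_rot: [-0.255, -2.085, 2.098]
contact_force: [0.3, -0.1, 1.5]
gripper_width: 91.5
time: 27.52
eef_pos: [510.7, -245.0, 210.2]
time: 27.68
eef_pos: [510.8, -245.0, 210.1]
[275. 197.] [  234   101    83   199 12467] 86.53848752606677 ((508.4140625, -245.53964233398438), (66.30997467041016, 176.34393310546875), 76.0672836303711) [ 7.24865980e-04 -6.23300317e-04  8.59955377e+01]
t 27.73 pos [ 510.5 -244.9  209.3] ang -103.96 w 93.2 F [-0.3 -0.8  0.7] tilt [-0.0059 -1.      0.0073]
  dx -11.06 dy 2.79 dz -29.04 spin 0.0
```

View pics/l4.png

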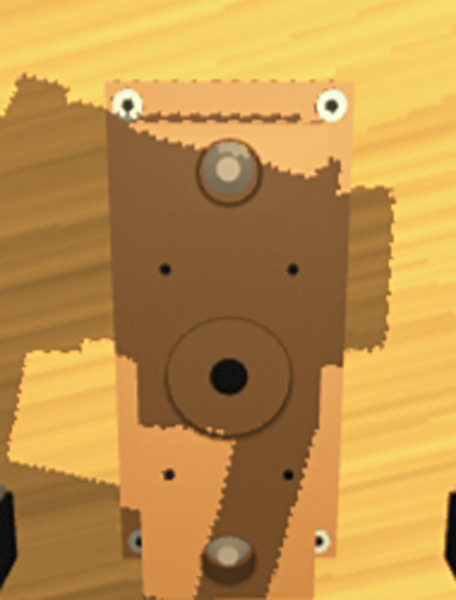

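Lid is home (top 86.5, level, yaw −13.9°). For the cup I'll open the jaws only partway, so they stay clear of the orange one.

```bash
python3 -c "
from h import *
print(onplane('wrist',[275.4],[207.1],86.))
im,P=points('wrist');q=P[(P[...,2]<83)&(P[...,2]>76)];
"
python3 -m jog '[{"grip":-0.35,"dx":-1.4,"dy":0,"dz":-3.5,"spin":0},{"grip":-0.35,"dx":-2.8,"dy":0,"dz":-7,"spin":0},{"grip":-0.35,"dx":-4.2,"dy":0,"dz":-11,"spin":0},{"grip":-0.35,"dx":-5.6,"dy":0,"dz":-14.8,"spin":0},{"grip":-0.35,"dx":-7,"dy":0,"dz":-18.5,"spin":0}]' | head -2
python3 -m jog '[{"grip":-0.35,"dx":-1.4,"dy":0,"dz":-3.5,"spin":0},{"grip":-0.35,"dx":-2.8,"dy":0,"dz":-7,"spin":0},{"grip":-0.35,"dx":-3.8,"dy":0.8,"dz":-9.6,"spin":0},{"grip":-0.35,"dx":-3.8,"dy":1.6,"dz":-9.6,"spin":0},{"grip":-0.35,"dx":-3.8,"dy":1.6,"dz":-9.6,"spin":0}]' | head -2
python3 -m jog '[{"grip":-0.35,"dx":0,"dy":0,"dz":0,"spin":0},{"grip":-0.35,"dx":0,"dy":0,"dz":0,"spin":0}]' | head -2
python3 -c "
from h import *
go(688,10,180,-104)
im,d=cap('wrist','w_cup.png')"
```

```text
[[ 509.3379104  -246.24720405   86.        ]]
time: 28.15
eef_pos: [623.5, -80.3, 206.8]
time: 28.57
eef_pos: [683.0, 4.8, 186.3]
time: 28.73
eef_pos: [682.4, 4.0, 185.4]
t 28.73 pos [682.4   4.  185.4] ang -103.89 w 62.8 F [-0.1 -0.3 -0.2] tilt [ 0.0024 -1.      0.009 ]
  dx -0.40 dy 0.53 dz -0.72 spin 0.1
```

View pics/w_cup.png

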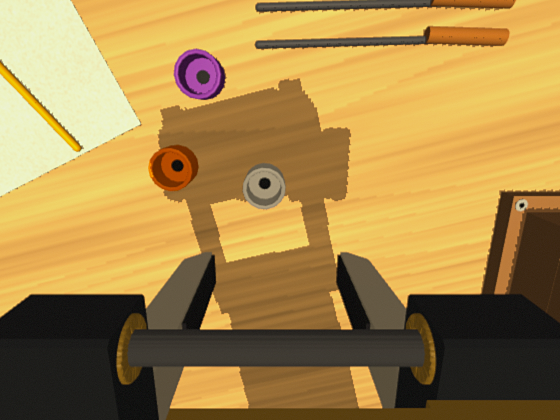

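The white (grey in shadow) cup is at (264,187), between orange (173,168) and purple (199,74). Measuring its rim next.

```bash
python3 -c "
from h import *
im,P=points('wrist'); s=np.zeros(P.shape[:2],bool); s[155:220,235:295]=1
m=s&(P[...,2]>31)&(P[...,2]<42)
q=P[m]; print(len(q),np.nanmedian(q[:,2]),cv2.minEnclosingCircle(q[:,:2].astype(np.float32)))
cv2.imwrite('pics/cup.png',cv2.resize(im[150:225,225:305],None,fx=7,fy=7,interpolation=cv2.INTER_CUBIC))
go(693.5,11,60,-104)"
```

```text
573 36.29191587778553 ((692.9566040039062, 10.664811134338379), 19.930334091186523)
t 28.78 pos [682.5   3.8 186. ] ang -103.91 w 62.9 F [-0.5 -0.   0.7] tilt [ 0.0016 -1.      0.0088]
  dx -0.92 dy 12.59 dz -1.07 spin 0.1
```

View pics/cup.png

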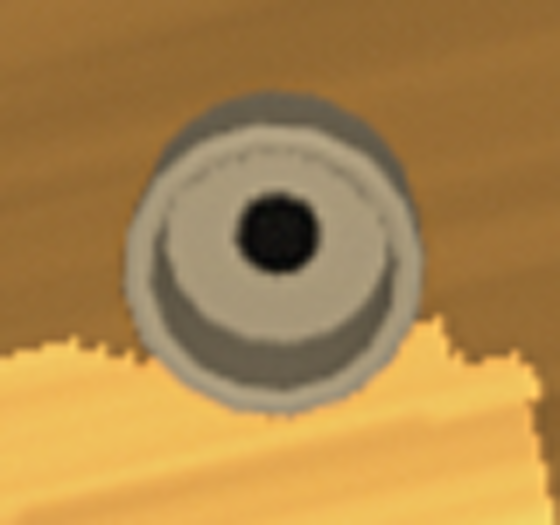

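```bash
python3 -m jog '[{"grip":-0.35,"dx":-0.9,"dy":4,"dz":-1,"spin":0},{"grip":-0.35,"dx":-0.9,"dy":8,"dz":-1,"spin":0},{"grip":-0.35,"dx":-0.9,"dy":11,"dz":-1,"spin":0},{"grip":-0.35,"dx":-0.9,"dy":12.2,"dz":-1,"spin":0},{"grip":-0.35,"dx":-0.9,"dy":12.2,"dz":-1,"spin":0}]' | head -2
python3 -m jog '[{"grip":-0.35,"dx":0,"dy":0,"dz":0,"spin":0},{"grip":-0.35,"dx":0,"dy":0,"dz":0,"spin":0}]' | head -2
python3 -c "
from h import *
print(onplane('wrist',[264.3],[188.3],36.))
go(692.9,10.6,12,-104)"
```

```text
time: 29.2
eef_pos: [691.7, 9.7, 61.3]
time: 29.37
eef_pos: [692.6, 9.2, 63.8]
[[692.71801302  10.04135375  36.        ]]
t 29.37 pos [692.6   9.2  63.8] ang -103.99 w 62.8 F [-0.1 -0.7  0.6] tilt [ 0.003  -1.      0.0092]
  dx -0.01 dy 5.18 dz -0.19 spin 0.0
```

```bash
python3 -m jog '[{"grip":-0.35,"dx":0,"dy":2,"dz":-0.2,"spin":0},{"grip":-0.35,"dx":0,"dy":3.6,"dz":-0.2,"spin":0},{"grip":-0.35,"dx":0,"dy":4.6,"dz":-0.2,"spin":0},{"grip":-0.35,"dx":0,"dy":5,"dz":-0.2,"spin":0},{"grip":-0.35,"dx":0,"dy":5,"dz":-0.2,"spin":0}]' | head -2
python3 -m jog '[{"grip":-0.35,"dx":0,"dy":0,"dz":0,"spin":0},{"grip":-0.35,"dx":0,"dy":0,"dz":0,"spin":0}]' | head -2
python3 -c "
from h import *
go(692.8,10.5,13,-104)"
```

```text
time: 29.78
eef_pos: [692.3, 10.7, 12.8]
time: 29.95
eef_pos: [692.6, 10.7, 13.5]
t 29.95 pos [692.6  10.7  13.5] ang -103.99 w 62.8 F [-0.  -0.1 -0.7] tilt [ 0.0039 -0.9999  0.0095]
  dx -0.02 dy 0.05 dz 0.01 spin 0.0
```

```bash
python3 -m jog '[{"grip":1,"dx":0,"dy":0,"dz":0,"spin":0},{"grip":1,"dx":0,"dy":0,"dz":0,"spin":0},{"grip":1,"dx":0,"dy":0,"dz":0,"spin":0},{"grip":1,"dx":0,"dy":0,"dz":0,"spin":0},{"grip":1,"dx":0,"dy":0,"dz":0,"spin":0}]' 15
python3 -m jog '[{"grip":1,"dx":0,"dy":0,"dz":0,"spin":0},{"grip":1,"dx":0,"dy":0,"dz":0,"spin":0},{"grip":1,"dx":0,"dy":0,"dz":0,"spin":0}]' 15
python3 -m jog '[{"grip":1,"dx":0,"dy":-2,"dz":0,"spin":0},{"grip":1,"dx":0,"dy":-5,"dz":0,"spin":0},{"grip":1,"dx":0,"dy":-9,"dz":0,"spin":0},{"grip":1,"dx":0,"dy":-13,"dz":0,"spin":0},{"grip":1,"dx":0,"dy":-16,"dz":0,"spin":0}]'
python3 -c "
from h import *
go(509.2,-245.8,170,-104)"
```

```text
time: 30.37
eef_pos: [692.8, 10.7, 13.8]
ee_rot: [-0.252, -2.08, 2.099]
contact_force: [-0.1, -0.9, 1.3]
gripper_width: 39.6
time: 30.62
eef_pos: [692.8, 10.7, 13.9]
ee_rot: [-0.252, -2.08, 2.099]
contact_force: [-0.4, 0.8, -0.2]
gripper_width: 39.5
time: 31.03
eef_pos: [693.9, 12.0, 177.4]
ee_rot: [-0.254, -2.081, 2.1]
contact_force: [0.2, 0.3, 1.2]
gripper_width: 39.6
t 31.03 pos [693.9  12.  177.4] ang -104.0 w 39.6 F [0.2 0.3 1.2] tilt [ 0.0014 -1.      0.0089]
  dx 11.69 dy 1.02 dz 29.47 spin 0.0
```

```bash
python3 -m jog '[{"grip":1,"dx":1.4,"dy":0,"dz":3.5,"spin":0},{"grip":1,"dx":2.9,"dy":0,"dz":7.3,"spin":0},{"grip":1,"dx":4.4,"dy":0,"dz":11,"spin":0},{"grip":1,"dx":5.9,"dy":0,"dz":14.8,"spin":0},{"grip":1,"dx":7.4,"dy":0,"dz":18.6,"spin":0}]' | head -2
python3 -m jog '[{"grip":1,"dx":1.4,"dy":0,"dz":3.5,"spin":0},{"grip":1,"dx":2.9,"dy":0,"dz":7.3,"spin":0},{"grip":1,"dx":4.3,"dy":0,"dz":10.8,"spin":0},{"grip":1,"dx":4.3,"dy":0,"dz":10.8,"spin":0},{"grip":1,"dx":4.3,"dy":0,"dz":10.8,"spin":0}]' | head -2
python3 -c "
from h import *
go(509.3,-246,125,-104)"
```

```text
time: 31.45
eef_pos: [575.7, -151.7, 179.1]
time: 31.87
eef_pos: [507.0, -247.4, 180.3]
t 31.87 pos [ 507.  -247.4  180.3] ang -104.13 w 39.9 F [-0.6 -0.1 -0.6] tilt [ 9.e-04 -1.e+00  9.e-03]
  dx -0.19 dy 5.53 dz -0.24 spin -0.1
```

```bash
python3 -m jog '[{"grip":1,"dx":-0.2,"dy":2,"dz":-0.2,"spin":0},{"grip":1,"dx":-0.2,"dy":4,"dz":-0.2,"spin":0},{"grip":1,"dx":-0.2,"dy":5.3,"dz":-0.2,"spin":0},{"grip":1,"dx":-0.2,"dy":5.5,"dz":-0.2,"spin":0},{"grip":1,"dx":-0.2,"dy":5.5,"dz":-0.2,"spin":0}]' | head -2
python3 -m jog '[{"grip":1,"dx":0,"dy":0,"dz":0,"spin":0},{"grip":1,"dx":0,"dy":0,"dz":0,"spin":0}]' | head -2
python3 -c "
from h import *
go(509.3,-246,94,-104)
im,d=cap('wrist','w_cup2.png')"
```

```text
time: 32.28
eef_pos: [509.4, -245.6, 124.7]
time: 32.45
eef_pos: [510.0, -245.5, 125.8]
t 32.45 pos [ 510.  -245.5  125.8] ang -104.05 w 39.7 F [ 0.3 -0.3 -0.5] tilt [ 0.0012 -1.      0.0088]
  dx 0.05 dy 3.18 dz 0.03 spin -0.1
```

View pics/w_cup2.png

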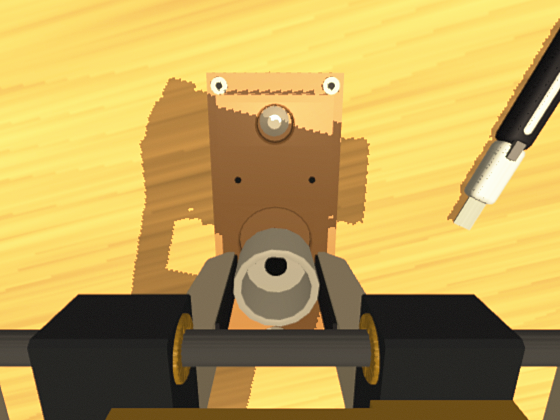

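```bash
python3 -c "
from h import *
print(onplane('wrist',[276],[285],147.9), onplane('wrist',[275],[123],86))
# pocket visible arc: top at row ~208
print(onplane('wrist',[275],[208],86))
"
python3 -m jog '[{"grip":1,"dx":0.05,"dy":0.8,"dz":0,"spin":0},{"grip":1,"dx":0.05,"dy":1.6,"dz":0,"spin":0},{"grip":1,"dx":0.05,"dy":2.2,"dz":0,"spin":0},{"grip":1,"dx":0.05,"dy":2.5,"dz":0,"spin":0},{"grip":1,"dx":0.05,"dy":2.7,"dz":0,"spin":0}]'
python3 -c "
from h import *
go(509.3,-246,94,-104)"
```

```text
[[ 511.44184967 -246.67279115  147.9       ]] [[ 578.96155431 -263.50156436   86.        ]]
[[ 530.04952791 -251.29696902   86.        ]]
time: 32.92
eef_pos: [509.0, -245.6, 97.8]
ee_rot: [-0.254, -2.081, 2.098]
contact_force: [0.7, 0.8, -0.7]
gripper_width: 39.6
t 32.92 pos [ 509.  -245.6   97.8] ang -104.07 w 39.6 F [ 0.7  0.8 -0.7] tilt [ 0.0021 -1.      0.0086]
  dx -0.03 dy 0.38 dz 0.03 spin -0.1
```

```bash
python3 -m jog '[{"grip":1,"dx":0,"dy":0.15,"dz":0,"spin":0},{"grip":1,"dx":0,"dy":0.3,"dz":0,"spin":0},{"grip":1,"dx":0,"dy":0.4,"dz":0,"spin":0},{"grip":1,"dx":0,"dy":0.4,"dz":0,"spin":0}]'
python3 -c "
from h import *
go(509.3,-246,94,-104)"
```

```text
time: 33.25
eef_pos: [509.1, -245.7, 93.9]
ee_rot: [-0.255, -2.081, 2.098]
contact_force: [-1.4, 0.4, -0.9]
gripper_width: 39.2
t 33.25 pos [ 509.1 -245.7   93.9] ang -104.07 w 39.2 F [-1.4  0.4 -0.9] tilt [ 0.0019 -1.      0.0086]
  dx -0.03 dy -0.01 dz 0.02 spin -0.1
```

```bash
python3 -m jog '[{"grip":1,"dx":0,"dy":0.05,"dz":0,"spin":0},{"grip":1,"dx":0,"dy":0.08,"dz":0,"spin":0}]'
python3 -m jog '[{"grip":-0.4,"dx":0,"dy":0,"dz":0,"spin":0},{"grip":-0.4,"dx":0,"dy":0,"dz":0,"spin":0},{"grip":-0.4,"dx":0,"dy":0,"dz":0,"spin":0},{"grip":-0.4,"dx":0,"dy":0,"dz":0,"spin":0},{"grip":-0.4,"dx":0,"dy":0,"dz":0,"spin":0}]'
python3 -m jog '[{"grip":-0.4,"dx":0,"dy":-1.5,"dz":0,"spin":0},{"grip":-0.4,"dx":0,"dy":-4,"dz":0,"spin":0},{"grip":-0.4,"dx":0,"dy":-8,"dz":0,"spin":0},{"grip":-0.4,"dx":0,"dy":-12,"dz":0,"spin":0},{"grip":-0.4,"dx":0,"dy":-13,"dz":0,"spin":0}]'
python3 -m jog '[{"grip":-1,"dx":0,"dy":0,"dz":0,"spin":0},{"grip":-1,"dx":0,"dy":0,"dz":0,"spin":0},{"grip":-1,"dx":0,"dy":0,"dz":0,"spin":0}]'
python3 -c "
from h import *
im,d=cap('wrist','w_fin.png');cap('scene','s_fin.png');cap('top','t_fin.png')
im,P=points('wrist');h=P[...,2]
for lo,hi in((83,91),(110,122)):
  m=(h>lo)&(h<hi); m[330:]=0
  n,l,st,c=cv2.connectedComponentsWithStats(m.astype(np.uint8))
  for i in range(1,n):
   if st[i,4]>300:
    q=P[l==i];A=np.c_[q[:,:2],np.ones(len(q))];s=np.linalg.lstsq(A,q[:,2],rcond=None)[0]
    print(c[i].round(),st[i],np.nanmedian(h[l==i]),cv2.minAreaRect(q[:,:2].astype(np.float32)),cv2.minEnclosingCircle(q[:,:2].astype(np.float32)),s)
a=im[50:300,150:400]
b=load('scene')['im'][100:260,200:400]
cv2.imwrite('pics/fin.png',np.hstack([cv2.resize(a,(400,400)),cv2.resize(b,(400,320))[:,:,:] if 0 else cv2.copyMakeBorder(cv2.resize(b,(400,320)),0,80,0,0,cv2.BORDER_CONSTANT)]))
"
```

```text
time: 33.42
eef_pos: [509.3, -245.8, 93.8]
ee_rot: [-0.255, -2.081, 2.099]
contact_force: [-3.3, 1.3, 7.8]
gripper_width: 39.6
time: 33.83
eef_pos: [509.2, -245.8, 93.6]
ee_rot: [-0.255, -2.081, 2.099]
contact_force: [-0.2, 0.2, 0.8]
gripper_width: 64.1
time: 34.25
eef_pos: [510.9, -245.3, 230.4]
ee_rot: [-0.263, -2.081, 2.104]
contact_force: [-0.3, 0.1, 1.5]
gripper_width: 64.8
time: 34.5
eef_pos: [510.6, -245.2, 229.0]
ee_rot: [-0.261, -2.081, 2.103]
contact_force: [0.5, -0.5, 0.2]
gripper_width: 80.7
[274. 190.] [  235   101    79   188 10715] 86.5659067597108 ((508.70343017578125, -245.58694458007812), (66.2231216430664, 175.75369262695312), 75.91775512695312) ((509.03228759765625, -245.69757080078125), 93.4063491821289) [5.97385373e-04 1.65138379e-05 8.62546160e+01]
[275. 206.] [258 192  35  28 511] 90.40550448716499 ((506.4105529785156, -245.7333526611328), (27.589000701904297, 27.930418014526367), 29.547487258911133) ((507.6451416015625, -246.0941925048828), 15.589651107788086) [9.28958875e-03 1.17439805e-04 8.56466224e+01]
[275. 209.] [252 186  48  47 750] 116.1404837815891 ((509.5107727050781, -246.49447631835938), (39.12785339355469, 38.9511604309082), 24.611055374145508) ((509.39154052734375, -246.39466857910156), 20.064674377441406) [ 5.49919551e-03 -1.94038582e-03  1.12448893e+02]
```

View pics/fin.png

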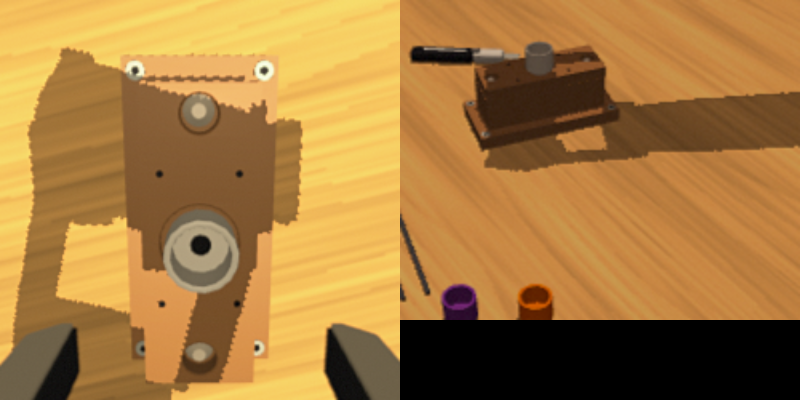

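The stack is assembled. The cup rim reads 116.1 mm (expected 116) and is centred. Last, I'll check the castings and knife, then hand in.

Run:
```python
from h import *
im,P=points("top"); h=P[...,2]
m=((h>8)&(h<125)).astype(np.uint8); m[300:]=0; m[:105]=0
n,l,st,c=cv2.connectedComponentsWithStats(m)
for i in range(1,n):
    if st[i,4]<60: continue
    q=P[l==i]; top=np.nanpercentile(q[:,2],90); t=q[q[:,2]>top-6]
    r=cv2.minAreaRect(t[:,:2].astype(np.float32)); print(c[i].round(0),"top",top.round(1),np.round(r[0],1),np.round(r[1],1))
go(500,-245,230)
workorder.close_job()
```

```text
[377. 120.] top 96.3 [ 888.1 -292.9] [75.9 83.4]
[422. 129.] top 99.0 [ 862.  -422.3] [83.  82.8]
[346. 145.] top 16.4 [ 839.5 -205.8] [87.9 14.2]
[262. 154.] top 37.7 [803.3  38.1] [36.8 38.4]
[344. 154.] top 17.6 [ 809.9 -202.2] [77.3 13.4]
[341. 163.] top 16.7 [ 781.6 -193.2] [80.5 12.9]
[246. 177.] top 37.4 [732.6  86.8] [37.2 37.7]
[351. 259.] top 87.3 [ 480.8 -214.5] [18.1 92.1]
[114. 226.] top 50.2 [586.  456.1] [48.2 46. ]
[422. 266.] top 22.0 [ 484.  -417.3] [21.2 24.3]
[113. 280.] top 49.9 [436.6 446.1] [29.9 30.6]
t 34.65 pos [ 510.4 -245.1  228.6] ang -104.07 w 90.8 F [ 0.  -0.  -1.3] tilt [-0.0031 -0.9999  0.0098]
  dx 1.02 dy -0.14 dz 0.25 spin 0.0
the job is handed in; nothing more can be done
```

The mould is closed up on its base and handed in at about 34.7 s. I stood the thick core in the wide socket and the slim core in the narrow one. The cheek, the lid and the white cup then followed in that order.

**Part heights, from the wrist camera after each release:**

| Part | Measured top (mm) | Home (mm) | Notes |
|---|---|---|---|
| Thick core | 68.3 | 68 | centred in its socket |
| Slim core | about 67.6 | 68 | centred in its bore |
| Cheek | 70.6 | 70 | level, yaw −14.0° against the base's −14.0° |
| Lid | 86.6 | 86 | level, yaw −14.1°, keys in its holes |
| Cup | 116.1 | 116 | within 1 mm of the pocket centre |

The highest wrist force I read was about 34 N, as the lid seated; I only read the force at the end of each move. The gripper was open and clear above the stack when I handed in.

**Castings and knife:** both castings read within 1 mm of where they started. The arm hid most of the knife in the last top view, so I could not measure it again. The scene and wrist pictures show it lying beside the base, and I never reached near it.

**Small disagreements:** the lid's measured centre was about 1.5 mm off the cheek's along the length, which is within the keys' play and camera error. The top and wrist cameras differed by 2 to 3 mm, so I placed by the wrist camera. The tool's tilt drifted to about 1.4° after the cheek was released; I brought it back before gripping the lid.

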